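Set out the sample station beside the cuvette case

TASK

Set out the sample station to the left of the closed cuvette case: stand the pale foam block squarely beside the case, its long sides parallel to the case's left side and level with it front to back, with a gap of 8 cm between block and case, and set the petri dish on the middle of the block. In that gap, midway between block and case and in line with their middles, stand the blue tube upright, and stand the rubber stopper straight in front of the tube (towards the robot, square to the case), 3 cm clear of it. Do not disturb the pen, the pipette filler and the beaker near the work.

Things in the scene. Friction and masses are not known exactly. Their poses are not given: they have to be found in the camera images.
- cuvette_case: Low flat closed case, grey lid, 72 (its x) x 104 (its y) x 24 mm high; fixed to the bench. Origin: centre of its underside. Its x axis points to its back (away from the robot, within 0.22 rad of world x), its y axis to its left (the robot's left). With the 80 mm gap, the block's centre lies 164 mm and the tube's 92 mm along +y from the case's.
- foam_block: Pale grey-white block of stiff packing foam, upright box 63 (its x) x 88 (its y) x 45 mm high, about 60 g. Origin: centre of its underside, z up. Lies flat at the start; grasp across its 63 mm width. In place its y axis is parallel to the case's x axis (either way round).
- petri_dish: Round glass petri dish with its lid on, 64 mm across the lid, 16 mm high (the part that the fingers meet is 58 mm across and 12 mm high), about 60 g. Origin: centre of its underside, z up. Lies flat on the bench at the start; grasp across the rim from above.
- blue_tube: Blue capped sample tube, 25 mm diameter, 68 mm high, standing upright on its cap, about 30 g. Origin: centre of its foot, z up.
- stopper: Small red-brown tapered rubber stopper, 25 mm diameter at the top, narrower at the foot, 24 mm high, standing on its narrow end, about 20 g. Origin: centre of its foot, z up. 3 cm clear of the tube is 55 mm between centres.
- marker_pen: White marker pen with black cap, 13 x 133 x 14 mm, lying on the bench at its front edge. Bystander, to be left alone. Origin: centre of its underside.
- pipette_bulb: Dark red rubber pipette filler, 55 x 75 x 55 mm, lying on the bench. Bystander, to be left alone. Origin: centre of its underside.
- spare_beaker: Empty 100 ml glass beaker, 51 x 53 x 72 mm high. Bystander, to be left alone. Origin: centre of its underside.
Things that resemble listed ones, but are neither listed nor needed, are in the scene too. What is shaped like the foam_block but purple is not meant.

How it is judged:
By the outcome, as a careful person would: the job done as asked, in the order asked, and still so for the second after the job is handed in, with the robot touching nothing.
It also fails if it takes over 128 s, if anything falls off the work surface, if the arm or the gripper's body presses on something with over 40 N, if the wrist force passes 120 N, or if a joint passes its speed limit or range.

ROBOT

A 6-joint arm with a two-finger parallel gripper is mounted at the origin on a cart in front of the work surface, level with it; the furniture and walls round the work are solid. World frame = base frame: x ahead of the robot, y to its left, z up, the work surface at z = 0. Lengths are in mm, angles in rad, forces in N, time in s.
With the tool pointing down it reaches from about 350 to 975 mm from the base axis. Payload 17.4 kg.
Tool frame: the origin (TCP) lies on the centre line of the jaws, within the pads' length; the fingertips stand 14 mm ahead of it and the grasp point (between the pads) lies 5 mm behind it; z points along the fingers, y is the direction in which the jaws open and shut (so a half turn about z gives the same grasp; the last joint's range is limited). The gripper opens to 85 mm and grips with 20 to 120 N. Pads are 22 mm wide; open, the fingers measure 114 mm over their backs; the gripper's body (76 mm by 85 mm) begins 54 mm behind the grasp point. The pads swing forward as they close: fully open they stand 13 mm farther back than shut.
Start: joints at [1.19, 0.116, 1.442, -0, 1.584, -0.038], TCP at [226.893, 635.73, 245.303] pointing down, gripper open.
Joint ranges: [-2.83, 2.83], [-0.83, 2.19], [0.07, 2.5], [-1.14, 4.28], [0.01, 3], [-2.97, 2.97]. Speed limits (rad/s): [1.89, 1.89, 2.22, 3.14, 3.14, 3.14].

INTERFACE

Orientations are given as [roll, pitch, yaw] about the fixed x, y, z axes, in that order (R = Rz(yaw) Ry(pitch) Rx(roll)).
In Python, from bench import ctrl, cams gives the robot as it stands.
- The arm moves only by the tool send_rows, never from a script. Its arguments are lists of equal length, an entry for each row: "linear": the shift along the tool's x, y, z in m, a list of three; "spin": the turn about the tool's z in degrees; "hand": the opening, from 0 (shut) to 1 (fully open). A call has 1 to 5 rows; each row is the pose to reach, as a shift and turn from the pose commanded when the call began, along the tool's axes at that moment; what a row does not reach only later rows make up. A row lasts 1/12 s, in which the tool goes at most 41.7 mm and 7.16 degrees, less where a joint would pass 70% of its speed; a pose out of reach is approached as far as the arm can. A call with a gripper value outside its range is refused whole. The fingers move at their own pace and stop on an object; "force" is the grip in N (left out, the last holds). Time passes only in rows, so rows that repeat a pose let the fingers close. It gives the time, the measured TCP pose, the force and the opening at its end, in the units of the state.
- ctrl.read_state(): the state, without advancing time (a new reading comes with each control period).
- cams.capture(name): name is "scene" or "top"; returns the picture (384x512x3 uint8, red, green, blue); there is no depth.
- cams.camera_model(name): a dict with "fx", "fy", "cx", "cy" (pixels), "D" ([k1, k2, p1, p2, k3] as OpenCV has them; the pictures are not rectified), "T" (4x4, takes a point from camera to world coordinates). Camera axes: x right, y up, looking along -z (the intrinsics and any distortion apply to the point x, -y, -z); pixel columns grow to the right and rows downward; lengths in mm; the calibration is good to about 2 mm. A picture is of the moment at which its call begins. camera_model takes no time and is no camera call.
- ctrl.job_done(): hands the job in, once; it reports no verdict.
The state is a dict: "clock": time; "qpos": joint angles; "joint_velocities": joint speeds; "effort": joint torques, N m; "ee_pos": TCP position; "ee_rot": TCP orientation; "contact_force": force on the tool from outside, world axes, zero at the start; "torque": the same for the moment, N m; "grip_width": finger opening in mm.
Only numpy, scipy, OpenCV 4.12 (cv2) and the standard library are available. Lean on these libraries where they do the work, as an engineer would, in place of code of your own. Each camera call takes 0.05 s, during which the arm holds its last target.

## Working session

There is one attempt and no reset: what is moved stays moved. The work goes in short steps, Python scripts to look and compute and a tool call to move; the robot and the scene stay as the last step left them, time stands still between calls to the robot, and variables do not carry over. Pictures are saved under pics/ and viewed, and the job is handed in when it is done.

Besides the shell and the picture viewer there is one more tool, called after "Emit:" as name(argument=value, ...) on one line, values as JSON. send_rows: Moves the arm, as the interface text tells. Its arguments: {"type":"object","properties":{"linear":{"type":"array"},"spin":{"type":"array"},"hand":{"type":"array"},"force":{"type":"number"}},"required":["linear","spin","hand"]}

```bash
ls; mkdir -p pics
python3 - <<'E'
from bench import ctrl, cams
import cv2
print(ctrl.read_state())
for n in ("scene","top"):
    im=cams.capture(n); cv2.imwrite(f"pics/{n}0.png",im[:,:,::-1]); 
    m=cams.camera_model(n); print(n,m)
E
```

```text
pics
{'clock': 0.0, 'qpos': array([ 1.19020214e+00,  1.16496837e-01,  1.44230237e+00, -2.59711448e-05,
        1.58399708e+00, -3.77924792e-02]), 'joint_velocities': array([ 1.26746210e-03, -1.52724646e-03,  7.31604043e-04, -1.73060025e-03,
        3.45215542e-05,  6.78273918e-04]), 'effort': array([ 7.97260327e-05, -7.32011175e+01, -6.32474971e+01,  9.89500995e-05,
        6.36567434e-03, -8.29147166e-05]), 'ee_pos': array([226.82713963, 635.54999331, 244.53180559]), 'ee_rot': array([-3.14038889e+00, -1.95268997e-05,  2.79879061e+00]), 'contact_force': array([ 0.03823801,  0.14325294, -0.43216993]), 'torque': array([-0.0084783 , -0.00772331, -0.01878679]), 'grip_width': 85.15080497380065}
scene {'fx': 426.55698201342267, 'fy': 426.55698201342267, 'cx': 256.5783666522858, 'cy': 194.13518270993742, 'D': array([-0.15184604,  0.        ,  0.        ,  0.        ,  0.        ]), 'T': array([[ 8.05201604e-01,  4.29873039e-01, -4.08484452e-01,
        -7.89868959e+01],
       [-5.92898820e-01,  5.96395856e-01, -5.41094236e-01,
        -7.15922010e+02],
       [ 1.10166104e-02,  6.77879896e-01,  7.35090117e-01,
         1.14824558e+03],
       [ 0.00000000e+00,  0.00000000e+00,  0.00000000e+00,
         1.00000000e+00]])}
top {'fx': 405.61321367116716, 'fy': 405.61321367116716, 'cx': 251.48787572689017, 'cy': 190.33027440484975, 'D': array([-0.0831618,  0.       ,  0.       ,  0.       ,  0.       ]), 'T': array([[-9.98308640e-03,  9.83905634e-01, -1.78409757e-01,
         3.09170807e+02],
       [-9.99852747e-01, -7.33148320e-03,  1.55155682e-02,
         8.81387364e+01],
       [ 1.39578468e-02,  1.78538379e-01,  9.83833942e-01,
         1.29133688e+03],
       [ 0.00000000e+00,  0.00000000e+00,  0.00000000e+00,
         1.00000000e+00]])}
```

View pics/scene0.png

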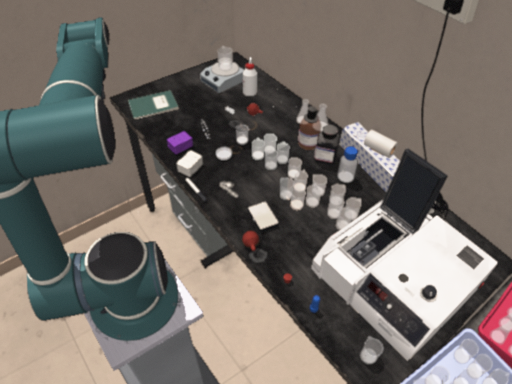

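View pics/top0.png

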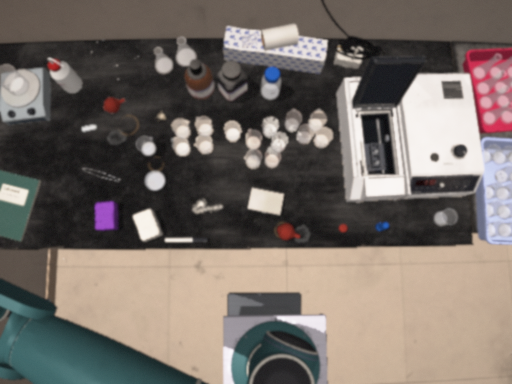

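The scene picture shows the case near (263,215), foam block (189,162), dish (224,153), stopper (288,278) and tube (315,303). In the top picture they are at (265,202), (147,224), (154,180), (343,228) and (382,226). I'll enlarge both.

```bash
cat > h.py <<'E'
import numpy as np, cv2
from bench import ctrl, cams
def ray(n,uv):
    m=cams.camera_model(n); K=np.array([[m['fx'],0,m['cx']],[0,m['fy'],m['cy']],[0,0,1]])
    p=cv2.undistortPoints(np.array(uv,float).reshape(-1,1,2),K,np.array(m['D'])).reshape(-1,2)
    d=np.c_[p[:,0],-p[:,1],-np.ones(len(p))]@m['T'][:3,:3].T
    return m['T'][:3,3],d
def plane(n,uv,z):
    o,d=ray(n,uv); return o+d*((z-o[2])/d[:,2])[:,None]
def tri(uv_s,uv_t):
    o1,d1=ray('scene',[uv_s]);o2,d2=ray('top',[uv_t]);d1=d1[0]/np.linalg.norm(d1);d2=d2[0]/np.linalg.norm(d2)
    A=np.c_[d1,-d2];s=np.linalg.lstsq(A,o2-o1,rcond=None)[0]
    a=o1+s[0]*d1;b=o2+s[1]*d2
    return (a+b)/2,np.linalg.norm(a-b)
def proj(n,P):
    m=cams.camera_model(n);K=np.array([[m['fx'],0,m['cx']],[0,m['fy'],m['cy']],[0,0,1]])
    R=m['T'][:3,:3].T;p=(np.array(P,float).reshape(-1,3)-m['T'][:3,3])@R.T*[1,-1,-1]
    return cv2.projectPoints(p,np.zeros(3),np.zeros(3),K,np.array(m['D']))[0].reshape(-1,2)
def rd(f): return cv2.imread(f)
E
python3 - <<'E'
from h import *
t=rd('pics/top0.png');s=rd('pics/scene0.png')
def crop(im,x0,y0,x1,y1,k,f): cv2.imwrite(f,cv2.resize(im[y0:y1,x0:x1],None,fx=k,fy=k,interpolation=cv2.INTER_CUBIC))
crop(t,80,130,240,250,5,'pics/t1.png');crop(t,240,180,400,250,5,'pics/t2.png')
crop(s,150,90,290,210,5,'pics/s1.png');crop(s,210,180,340,320,4,'pics/s2.png')
E
```

```text
(no output)
```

View pics/t1.png

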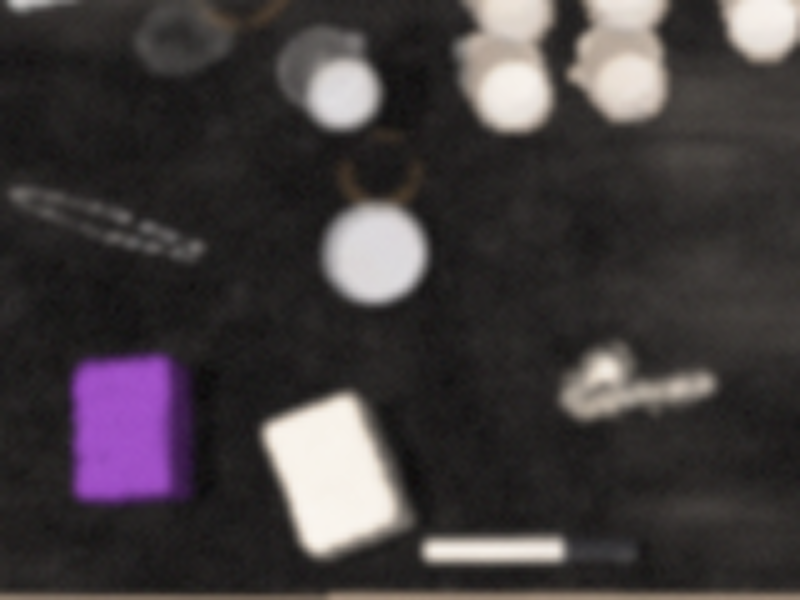

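View pics/t2.png

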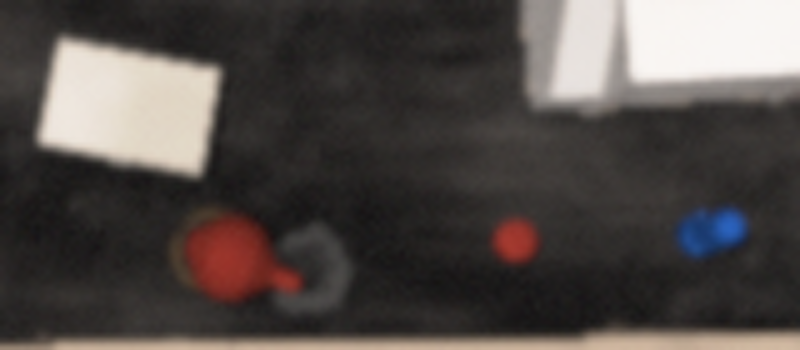

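View pics/s1.png

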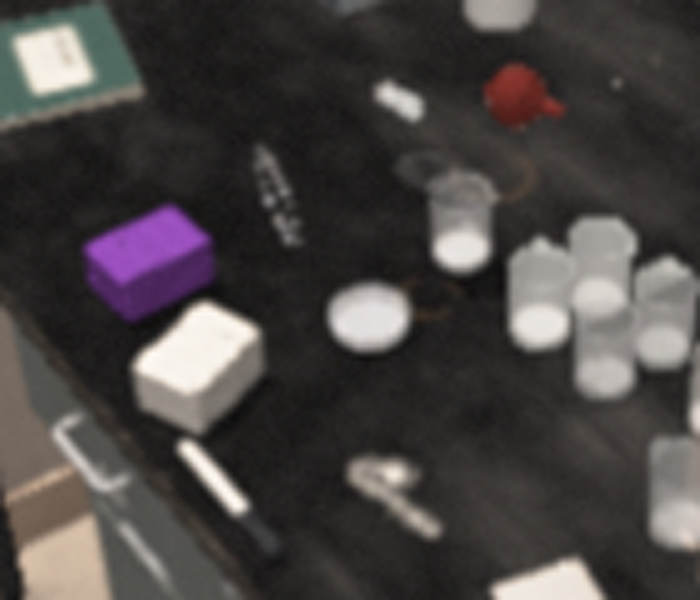

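View pics/s2.png

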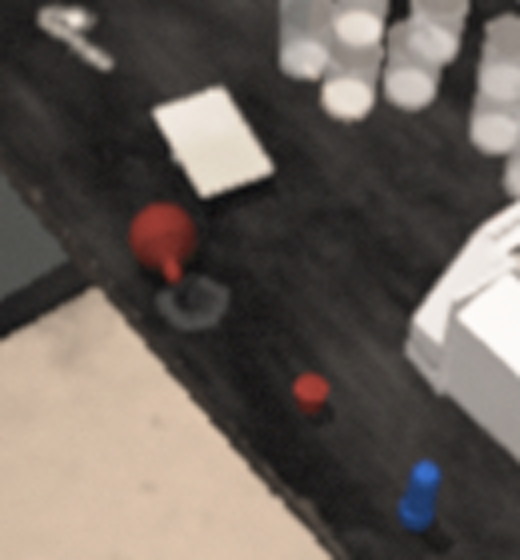

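```bash
cat > seg.py <<'E'
from h import *
def comp(im,mask,box):
    m=np.zeros_like(mask);x0,y0,x1,y1=box;m[y0:y1,x0:x1]=mask[y0:y1,x0:x1]
    c,_=cv2.findContours(m,cv2.RETR_EXTERNAL,cv2.CHAIN_APPROX_NONE)
    return max(c,key=cv2.contourArea)
E
python3 - <<'E'
from seg import *
t=rd('pics/top0.png');s=rd('pics/scene0.png')
k=4
def up(im): return cv2.resize(im,None,fx=k,fy=k,interpolation=cv2.INTER_CUBIC)
T=up(t);S=up(s)
def g(im): return cv2.cvtColor(im,cv2.COLOR_BGR2GRAY)
def rep(nm,cam,im,mask,box):
    c=comp(im,mask.astype(np.uint8)*255,[k*v for v in box])
    f=lambda p:(np.array(p)+.5)/k-.5
    M=cv2.moments(c);ce=f([M['m10']/M['m00'],M['m01']/M['m00']])
    q=cv2.approxPolyDP(c,0.03*cv2.arcLength(c,True),True).reshape(-1,2)
    print(nm,cam,'cen',ce.round(2),'area',cv2.contourArea(c)/k/k,'rect',f(cv2.boxPoints(cv2.minAreaRect(c))).round(1).tolist(),'poly',f(q).round(1).tolist())
    return ce
hsT=cv2.cvtColor(T,cv2.COLOR_BGR2HSV);hsS=cv2.cvtColor(S,cv2.COLOR_BGR2HSV)
rep('foam','top',T,g(T)>185,(125,200,172,245));rep('foam','scene',S,g(S)>120,(172,145,207,178))
rep('case','top',T,g(T)>120,(242,182,290,220));rep('case','scene',S,g(S)>120,(240,195,285,235))
rep('dish','top',T,g(T)>120,(140,168,170,195));rep('dish','scene',S,g(S)>120,(213,143,236,163))
red=lambda h:((h[...,0]<12)|(h[...,0]>170))&(h[...,1]>120)&(h[...,2]>70)
blue=lambda h:(h[...,0]>100)&(h[...,0]<125)&(h[...,1]>130)&(h[...,2]>70)
rep('stop','top',T,red(hsT),(333,218,353,238));rep('stop','scene',S,red(hsS),(275,268,300,290))
rep('tube','top',T,blue(hsT),(370,215,395,238));rep('tube','scene',S,blue(hsS),(300,288,330,318))
rep('clamp','top',T,g(T)>90,(188,195,228,217));rep('clamp','scene',S,g(S)>90,(216,175,242,202))
rep('bulb','top',T,red(hsT),(270,215,305,245));rep('pen','top',T,g(T)>120,(162,234,210,244))
E
```

```text
foam top cen [145.84 224.39] area 500.65625 rect [[131.6999969482422, 215.1999969482422], [149.89999389648438, 208.10000610351562], [159.89999389648438, 233.60000610351562], [141.60000610351562, 240.6999969482422]] poly [[148.9, 209.1], [133.1, 215.6], [142.6, 239.6], [158.4, 232.1]]
foam scene cen [188.03 161.84] area 354.40625 rect [[173.0, 167.0], [186.89999389648438, 145.8000030517578], [202.3000030517578, 155.89999389648438], [188.39999389648438, 177.10000610351562]] poly [[191.6, 150.1], [176.1, 162.9], [178.4, 170.4], [188.4, 175.4], [201.4, 156.6]]
case top cen [265.26 200.89] area 730.6875 rect [[246.5, 208.6999969482422], [250.89999389648438, 186.60000610351562], [284.20001220703125, 193.3000030517578], [279.79998779296875, 215.39999389648438]] poly [[251.4, 187.6], [248.1, 208.6], [279.6, 213.9], [282.6, 193.1]]
case scene cen [262.6  214.83] area 483.875 rect [[247.1999969482422, 207.0], [266.29998779296875, 197.6999969482422], [278.29998779296875, 222.1999969482422], [259.20001220703125, 231.5]] poly [[264.6, 201.1], [247.9, 207.4], [260.1, 228.6], [277.6, 221.9]]
dish t
[... 2482 characters left out ...]
86.6], [234.1, 196.6], [237.4, 196.4], [229.9, 188.1], [232.9, 184.9], [230.6, 182.1]]
bulb top cen [286.34 231.6 ] area 268.375 rect [[274.8999938964844, 223.6999969482422], [297.6000061035156, 220.10000610351562], [300.3999938964844, 237.60000610351562], [277.70001220703125, 241.1999969482422]] poly [[276.4, 227.6], [278.1, 236.6], [282.1, 239.4], [299.9, 237.1], [288.1, 223.1], [283.4, 222.4]]
pen top cen [178.48 239.58] area 126.125 rect [[164.10000610351562, 237.10000610351562], [192.60000610351562, 237.10000610351562], [192.60000610351562, 241.89999389648438], [164.10000610351562, 241.89999389648438]] poly [[192.6, 239.4], [190.9, 237.1], [165.9, 237.4], [164.1, 240.4], [190.6, 241.9]]
```

Run:
```python
from h import *
np.set_printoptions(precision=1,suppress=True)
cs=np.array([[264.6,201.1],[247.9,207.4],[260.1,228.6],[277.6,221.9]]);ct=np.array([[251.4,187.6],[248.1,208.6],[279.6,213.9],[282.6,193.1]])
for a,b in zip(cs,ct): print('case',*tri(a,b))
print('case top plane24',plane('top',ct,24),plane('scene',cs,24))
for n,c in(('top',ct),('scene',cs)):
    P=plane(n,c,24);print(n,P.mean(0),np.linalg.norm(np.roll(P,-1,0)-P,axis=1),np.arctan2(*(P-np.roll(P,1,0))[:,1::-1].T) if 0 else [np.arctan2(d[1],d[0]) for d in np.roll(P,-1,0)-P])
ft=np.array([[148.9,209.1],[133.1,215.6],[142.6,239.6],[158.4,232.1]])
fr=np.array([[149.9,208.1],[131.7,215.2],[141.6,240.7],[159.9,233.6]])
for f in(ft,fr):
    P=plane('top',f,45);print('foam',P,P.mean(0),np.linalg.norm(np.roll(P,-1,0)-P,axis=1),[np.arctan2(d[1],d[0]) for d in np.roll(P,-1,0)-P])
print('foam corners tri',tri((191.6,150.1),ft[0]),tri((176.1,162.9),ft[1]),tri((201.4,156.6),ft[3]))
print('dish',tri((223.41,152.93),(154.65,180.2)),plane('top',[(154.65,180.2)],14),plane('scene',[(223.41,152.93)],10))
print('stop',tri((287.2,276),(342.7,227.8)),plane('top',[(342.7,227.8)],20))
print('tube top',tri((316.9,296.8),(386.5,225)),'c',tri((314.6,303.7),(381.9,225.95)),plane('top',[(378,227.3)],10))
for nm,p in dict(clamp=(204.6,206.85),clA=(191,210),clB=(223,206.5),clTop=(200,198.5),bulb=(286.3,231.6),penL=(164,240),penR=(208,240),beaker=(148,147),beaker2=(303,234),edge=(200,247)).items(): print(nm,plane('top',[p],10))
print('clampknob',tri((231,183),(202,204)),tri((236.5,196.5),(222.6,206.3)))
```

```text
case [548.3  68.1  24.2] 1.0572900463990733
case [481.9  78.7  24.9] 3.2853045907360645
case [463.4 -19.9  21.7] 0.36214870230767504
case [529.8 -30.9  20.3] 0.3216851784733398
case top plane24 [[547.8  68.3  24. ]
 [480.6  79.4  24. ]
 [462.9 -19.6  24. ]
 [529.3 -30.6  24. ]] [[548.9  68.1  24. ]
 [483.9  78.7  24. ]
 [462.4 -21.4  24. ]
 [527.7 -33.1  24. ]]
top [505.2  24.4  24. ] [ 68.1 100.6  67.3 100.7] [np.float64(2.9784708474044015), np.float64(-1.7472189691483933), np.float64(-0.16438250307042865), np.float64(1.3859284196824568)]
scene [505.7  23.1  24. ] [ 65.8 102.3  66.3 103.4] [np.float64(2.980148802100466), np.float64(-1.7823595131779528), np.float64(-0.17759089962174865), np.float64(1.3638782525623492)]
foam [[478.4 387.5  45. ]
 [458.3 436.1  45. ]
 [384.1 403.9  45. ]
 [406.9 355.8  45. ]] [431.9 395.8  45. ] [52.6 80.9 53.3 78.2] [np.float64(1.960879331705578), np.float64(-2.732067164688288), np.float64(-1.1290298541468295), np.float64(0.41719250890638204)]
foam [[481.5 384.4  45. ]
 [459.6 440.6  45. ]
 [380.8 406.9  45. ]
 [402.3 351.   45. ]] [431.  395.7  45. ]
[... 444 characters left out ...]
]] [[578.8 379.4  10. ]]
stop (array([ 417.9, -218.2,   25. ]), np.float64(2.3537701708149257)) [[ 417.3 -218.8   20. ]]
tube top (array([ 421.1, -343.1,   72.3]), np.float64(3.3260300912469383)) c (array([ 421.1, -342.2,   30.5]), np.float64(1.1138741878786838)) [[ 418.3 -335.8   10. ]]
clamp [[489.2 217.9  10. ]]
clA [[479.3 261.1  10. ]]
clB [[489.8 159.2  10. ]]
clTop [[516.2 232.9  10. ]]
bulb [[408.1 -40.8  10. ]]
penL [[384.7 344.9  10. ]]
penR [[383.9 206.2  10. ]]
beaker [[688.7 406.4  10. ]]
beaker2 [[400.  -93.6  10. ]]
edge [[362.2 231.2  10. ]]
clampknob (array([503.3, 223.4,  12.1]), np.float64(11.597795616060795)) (array([491.6, 160.9,   2.2]), np.float64(0.10617126707274994))
```

Run:
```python
from h import *
t=rd('pics/top0.png');s=rd('pics/scene0.png')
cv2.imwrite('pics/clamp_t.png',cv2.resize(t[190:220,180:230],None,fx=12,fy=12,interpolation=cv2.INTER_CUBIC))
cv2.imwrite('pics/clamp_s.png',cv2.resize(s[170:205,210:250],None,fx=12,fy=12,interpolation=cv2.INTER_CUBIC))
```

```text
(no output)
```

View pics/clamp_t.png

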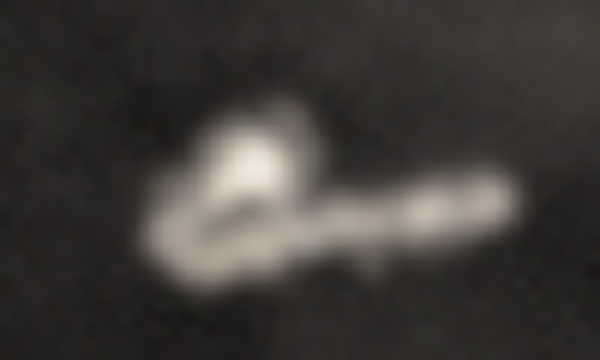

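View pics/clamp_s.png

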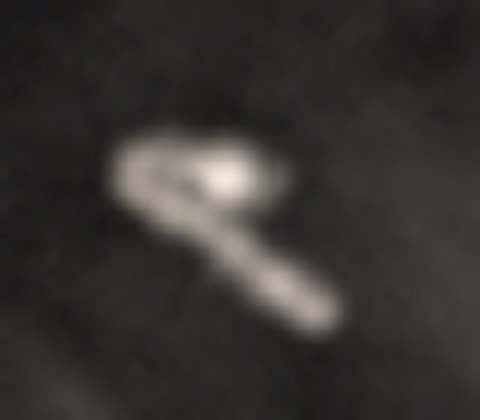

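The clamp-like thing lying at about (490,215) overlaps the block's target (front edge at about x=490, y=162–224). I'll move it aside first.

```bash
cat > go.py <<'E'
import sys
from h import *
from scipy.spatial.transform import Rotation as Ro
np.set_printoptions(precision=4,suppress=True)
def go(x,y,z,yaw=None):
    s=ctrl.read_state();R=Ro.from_euler('xyz',s['ee_rot']).as_matrix()
    d=R.T@(np.array([x,y,z])-s['ee_pos'])/1000
    cy=s['ee_rot'][2];sp=0
    if yaw is not None:
        e=(yaw-cy+np.pi/2)%np.pi-np.pi/2; sp=-np.degrees(e)
    print('t',round(s['clock'],2),'pos',s['ee_pos'],'rot',s['ee_rot'],'w',round(s['grip_width'],1),'F',s['contact_force'],'q',s['qpos'].round(2))
    print('LINEAR',d,'SPIN',round(sp,2),'rows>=',np.ceil(max(np.linalg.norm(d)/.0417,abs(sp)/7.16)))
if __name__=='__main__':
    a=[float(v) for v in sys.argv[1:]]; go(*a)
E
python3 - <<'E'
from h import *
print(plane('top',[(213.3,208.1),(221.7,206.2),(207,209)],6))
E
python3 go.py 487 186 150 1.76
```

```text
[[485.481119   190.43102802   6.        ]
 [491.40743045 163.61466105   6.        ]
 [482.72972044 210.53643753   6.        ]]
t 0.1 pos [226.8438 635.5693 244.6325] rot [-3.1405 -0.0001  2.7988] w 85.2 F [-0.079   0.9786 -0.5779] q [ 1.19  0.12  1.44  0.    1.58 -0.04]
LINEAR [-0.3961 -0.3359  0.095 ] SPIN 59.52 rows>= 13.0
```

Emit:
send_rows(linear=[[-0.03,-0.025,0.0],[-0.06,-0.05,0.0],[-0.09,-0.076,0.0],[-0.12,-0.1,0.0],[-0.15,-0.127,0.0]], spin=[5,11,17,23,29], hand=[0.6,0.6,0.6,0.6,0.6])

```text
clock: 0.52
ee_pos: [325.9, 464.2, 244.9]
ee_rot: [-3.141, 0.0, 2.288]
contact_force: [0.9, 0.5, 0.1]
grip_width: 51.8
```

```bash
python3 go.py 487 184 120 1.755
```

```text
t 0.52 pos [325.9441 464.1595 244.8737] rot [-3.1412  0.0001  2.2879] w 51.8 F [0.9405 0.4514 0.0981] q [ 0.91 -0.12  1.68 -0.    1.58  0.2 ]
LINEAR [-0.317  -0.0627  0.1249] SPIN 30.53 rows>= 9.0
```

Emit:
send_rows(linear=[[-0.035,-0.007,0.01],[-0.07,-0.014,0.02],[-0.105,-0.021,0.03],[-0.14,-0.028,0.04],[-0.175,-0.035,0.05]], spin=[6,12,18,24,30.5], hand=[0.6,0.6,0.6,0.6,0.6])

```text
clock: 0.93
ee_pos: [415.2, 309.5, 194.7]
ee_rot: [-3.142, -0.0, 1.755]
contact_force: [1.1, 1.7, -0.6]
grip_width: 51.5
```

```bash
python3 go.py 487 184 60 1.755
```

```text
t 0.93 pos [415.2322 309.5346 194.7137] rot [-3.1416 -0.      1.7554] w 51.5 F [ 1.1378  1.6509 -0.5924] q [ 0.59 -0.21  1.84  0.    1.51  0.41]
LINEAR [-0.1366  0.0475  0.1347] SPIN 0.02 rows>= 5.0
```

Emit:
send_rows(linear=[[-0.034,0.012,0.01],[-0.068,0.024,0.03],[-0.102,0.036,0.06],[-0.1366,0.0475,0.09],[-0.1366,0.0475,0.115]], spin=[0,0,0,0,0], hand=[0.6,0.6,0.6,0.6,0.6])

```text
clock: 1.35
ee_pos: [488.9, 182.9, 80.0]
ee_rot: [3.14, 0.001, 1.758]
contact_force: [1.0, 0.8, 0.3]
grip_width: 51.3
```

```bash
python3 go.py 487 184 22 1.755
python3 - <<'E'
from h import *
for n in ('scene','top'):
    im=cams.capture(n)[:,:,::-1]; c=im[165:230,170:250] if n=='top' else im[140:215,190:270]
    cv2.imwrite(f'pics/{n}1.png',cv2.resize(c,None,fx=7,fy=7,interpolation=cv2.INTER_CUBIC))
E
```

```text
t 1.35 pos [488.9422 182.874   79.9838] rot [3.1397 0.0006 1.7581] w 51.3 F [0.9881 0.7634 0.3396] q [ 0.31 -0.13  1.96 -0.    1.31  0.12]
LINEAR [ 0.0015 -0.0018  0.058 ] SPIN 0.18 rows>= 2.0
```

View pics/scene1.png

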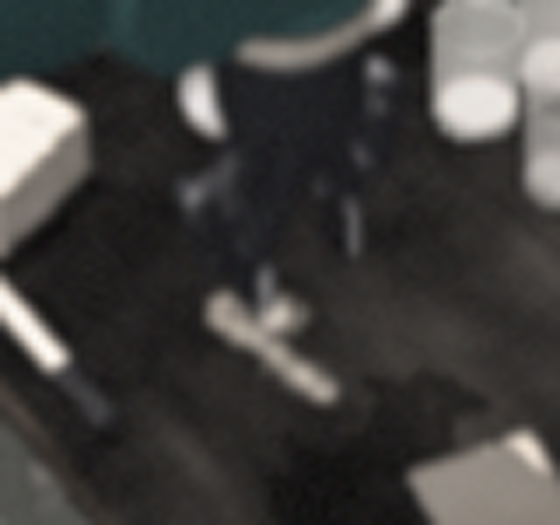

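View pics/top1.png

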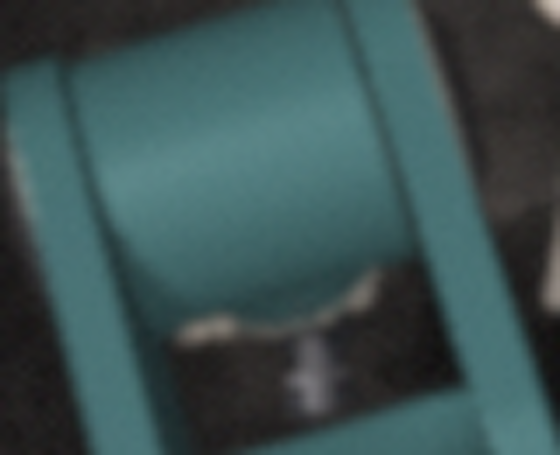

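The scene view shows the fingers straddling the clamp's bar, around crop (265,300) and (350,250). I'll descend gently.

Emit:
send_rows(linear=[[0.001,-0.0015,0.02],[0.0015,-0.0018,0.038],[0.0015,-0.0018,0.05],[0.0015,-0.0018,0.058],[0.0015,-0.0018,0.062]], spin=[0,0,0,0,0], hand=[0.6,0.6,0.6,0.6,0.6])

```text
clock: 1.87
ee_pos: [485.0, 187.7, 18.2]
ee_rot: [-3.141, 0.0, 1.761]
contact_force: [0.2, -0.0, -0.7]
grip_width: 51.5
```

Emit:
send_rows(linear=[[0,0,0],[0,0,0],[0,0,0],[0,0,0],[0,0,0]], spin=[0,0,0,0,0], hand=[0.3,0.2,0.1,0.05,0.0], force=30)

```text
clock: 2.28
ee_pos: [485.4, 187.2, 18.9]
ee_rot: [3.141, -0.0, 1.76]
contact_force: [0.3, -0.6, 0.2]
grip_width: -0.2
```

```bash
python3 go.py 487 184 18 1.755
```

```text
t 2.28 pos [485.4421 187.2435  18.8852] rot [ 3.1408 -0.0001  1.7603] w -0.2 F [ 0.3042 -0.6051  0.1779] q [ 0.32 -0.06  2.01  0.    1.2   0.13]
LINEAR [-0.0035  0.0009  0.0009] SPIN 0.3 rows>= 1.0
```

Run:
```python
from h import *
for n in ('scene',):
    im=cams.capture(n)[:,:,::-1]; c=im[140:215,190:270]
    cv2.imwrite(f'pics/{n}2.png',cv2.resize(c,None,fx=7,fy=7,interpolation=cv2.INTER_CUBIC))
```

```text
(no output)
```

View pics/scene2.png

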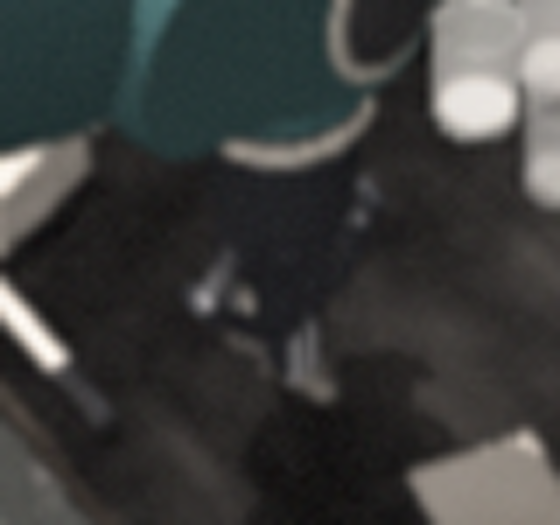

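Emit:
send_rows(linear=[[0,0,0],[0,0,0],[-0.002,0.001,0.0],[-0.002,0.001,0.002],[-0.002,0.001,0.0035]], spin=[0,0,0,0,0], hand=[0.5,0.5,0.5,0.5,0.5])

```text
clock: 2.75
ee_pos: [486.6, 185.2, 14.6]
ee_rot: [3.142, 0.0, 1.76]
contact_force: [0.1, -0.2, 1.4]
grip_width: 42.7
```

Emit:
send_rows(linear=[[0,0,0],[0,0,0],[0,0,0],[0,0,0],[0,0,0]], spin=[0,0,0,0,0], hand=[0.3,0.2,0.1,0.0,0.0])

```text
clock: 3.17
ee_pos: [486.6, 185.4, 14.9]
ee_rot: [3.141, -0.0, 1.76]
contact_force: [-1.2, 0.4, 0.5]
grip_width: -0.2
```

Emit:
send_rows(linear=[[0.01,0,-0.001],[0.02,0,-0.001],[0.03,0,-0.001],[0.04,0,-0.001],[0.05,0,-0.001]], spin=[0,0,0,0,0], hand=[0,0,0,0,0])

```text
clock: 3.58
ee_pos: [476.8, 235.8, 15.8]
ee_rot: [-3.142, -0.0, 1.761]
contact_force: [-0.8, 0.4, 0.3]
grip_width: -0.1
```

Emit:
send_rows(linear=[[0,-0.01,0],[0,-0.02,0],[0,-0.03,0],[0,-0.035,0],[0,-0.035,-0.04]], spin=[0,0,0,0,0], hand=[0,0,0,0,0])

```text
clock: 4.0
ee_pos: [438.4, 226.0, 49.8]
ee_rot: [-3.132, 0.002, 1.76]
contact_force: [0.2, -0.5, -1.2]
grip_width: -0.2
```

```bash
python3 go.py 431 396 120 3.54
python3 - <<'E'
from h import *
for n in ('scene',):
    im=cams.capture(n)[:,:,::-1]; c=im[140:215,190:270]
    cv2.imwrite(f'pics/{n}3.png',cv2.resize(c,None,fx=7,fy=7,interpolation=cv2.INTER_CUBIC))
E
```

```text
t 4.0 pos [438.3908 225.9995  49.7579] rot [-3.132   0.0023  1.7602] w -0.2 F [ 0.1631 -0.532  -1.2002] q [ 0.42 -0.15  2.03 -0.    1.27  0.23]
LINEAR [ 0.1682  0.0241 -0.0709] SPIN 78.03 rows>= 11.0
```

View pics/scene3.png

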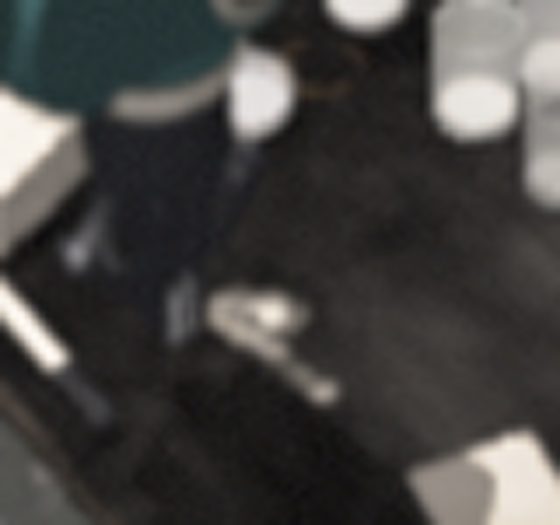

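Run:
```python
from h import *
np.set_printoptions(precision=1,suppress=True)
P=plane('scene',[(177,162.4),(191,150),(202.6,157.6),(190,168.5)],45);print(P,P.mean(0),[np.arctan2(d[1],d[0]).round(2) for d in np.roll(P,-1,0)-P])
a=np.array([(191,150),(177,162.4),(202.6,157.6)]);b=[(149.4,208.6),(132.4,215.4),(159.1,232.9)]
print(tri(a[0],b[0]),tri(a[1],b[1]),tri(a[2],b[2]))
b3=[(149.4,208.6),(132.4,215.4),(142.1,240.2),(159.1,232.9)]
for i in range(3):
  print([ (tri(a[i],q)[0].round(0),tri(a[i],q)[1].round(0)) for q in b3])
```

```text
[[386.3 404.4  45. ]
 [465.4 434.5  45. ]
 [479.3 370.1  45. ]
 [409.6 346.3  45. ]] [435.1 388.8  45. ] [np.float64(0.36), np.float64(-1.36), np.float64(-2.81), np.float64(1.95)]
(array([458.7, 381.9,  89.5]), np.float64(32.96076039999207)) (array([442.7, 469.5, -29.1]), np.float64(54.301490789432734)) (array([424.8, 326.8, 104.2]), np.float64(57.25936208064462))
[(array([459., 382.,  90.]), np.float64(33.0)), (array([462., 437.,  44.]), np.float64(7.0)), (array([403., 371., 121.]), np.float64(59.0)), (array([404., 327., 153.]), np.float64(18.0))]
[(array([437., 405.,  31.]), np.float64(94.0)), (array([443., 469., -29.]), np.float64(54.0)), (array([384., 404.,  46.]), np.float64(4.0)), (array([384., 351.,  90.]), np.float64(37.0))]
[(array([485., 389.,  28.]), np.float64(6.0)), (array([488., 443., -16.]), np.float64(51.0)), (array([423., 370.,  76.]), np.float64(101.0)), (array([425., 327., 104.]), np.float64(57.0))]
```

Emit:
send_rows(linear=[[0,0.005,-0.03],[0.02,0.01,-0.06],[0.05,0.015,-0.075],[0.08,0.02,-0.075],[0.11,0.024,-0.075]], spin=[7,14,21,28,35], hand=[1,1,1,1,1])

```text
clock: 4.47
ee_pos: [446.0, 341.6, 132.9]
ee_rot: [3.14, -0.003, 1.142]
contact_force: [-0.1, -0.0, -0.5]
grip_width: 60.6
```

```bash
python3 go.py 432 395 132 0.395
```

```text
t 4.47 pos [445.9743 341.608  132.8683] rot [ 3.1396 -0.0031  1.1423] w 60.6 F [-0.0936 -0.0412 -0.4885] q [ 0.61 -0.08  1.82 -0.    1.39  1.04]
LINEAR [ 0.0428 -0.0349  0.0009] SPIN 42.82 rows>= 6.0
```

Emit:
send_rows(linear=[[0.009,-0.007,0.0],[0.017,-0.014,0.0],[0.026,-0.021,0.0],[0.035,-0.028,0.0],[0.0428,-0.0349,0.0]], spin=[7,14,21,28,35], hand=[1,1,1,1,1])

```text
clock: 4.88
ee_pos: [431.0, 394.0, 131.1]
ee_rot: [-3.141, -0.001, 0.532]
contact_force: [0.2, -0.1, -0.7]
grip_width: 85.1
```

Emit:
send_rows(linear=[[0.0,0.0,0.0],[0,0,0],[0,0,0]], spin=[7,7.8,7.8], hand=[1,1,1])

```text
clock: 5.13
ee_pos: [431.2, 393.5, 131.0]
ee_rot: [-3.142, -0.0, 0.405]
contact_force: [-0.8, -0.2, 0.6]
grip_width: 85.3
```

```bash
python3 go.py 432 395 27 0.395;python3 - <<'E'
from h import *
for n in ('scene','top'):
    im=cams.capture(n)[:,:,::-1]; c=im[180:250,80:200] if n=='top' else im[110:210,140:240]
    cv2.imwrite(f'pics/{n}4.png',cv2.resize(c,None,fx=6,fy=6,interpolation=cv2.INTER_CUBIC))
E
```

```text
t 5.13 pos [431.2267 393.4555 131.042 ] rot [-3.1416 -0.0005  0.4048] w 85.3 F [-0.7794 -0.1988  0.6057] q [ 0.7  -0.03  1.78 -0.    1.39  1.86]
LINEAR [ 0.0013 -0.0011  0.104 ] SPIN 0.56 rows>= 3.0
```

View pics/scene4.png

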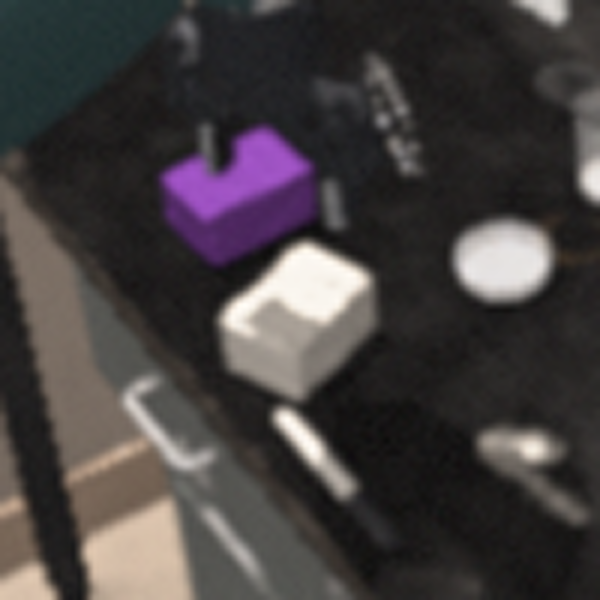

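View pics/top4.png

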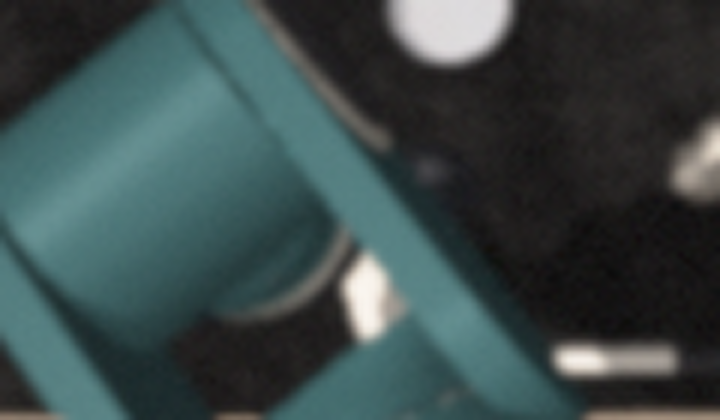

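Emit:
send_rows(linear=[[0.0013,-0.0011,0.03],[0.0013,-0.0011,0.055],[0.0013,-0.0011,0.075],[0.0013,-0.0011,0.092],[0.0013,-0.0011,0.104]], spin=[0.5,0.5,0.5,0.5,0.5], hand=[1,1,1,1,1])

```text
clock: 5.65
ee_pos: [431.7, 394.6, 25.1]
ee_rot: [3.141, 0.001, 0.396]
contact_force: [0.3, -0.5, -0.5]
grip_width: 85.0
```

Emit:
send_rows(linear=[[0,0,0],[0,0,0],[0,0,0],[0,0,0],[0,0,0]], spin=[0,0,0,0,0], hand=[0.85,0.75,0.6,0.5,0.5], force=30)

```text
clock: 6.07
ee_pos: [432.4, 395.6, 27.9]
ee_rot: [-3.141, -0.001, 0.394]
contact_force: [-0.2, -0.5, -0.5]
grip_width: 62.1
```

```bash
python3 go.py 432 395 100 0.395
```

```text
t 6.07 pos [432.4014 395.5883  27.8672] rot [-3.1411 -0.0014  0.394 ] w 62.1 F [-0.1775 -0.5214 -0.5118] q [ 0.7   0.07  1.86 -0.    1.21  1.87]
LINEAR [-0.0005  0.0004 -0.0721] SPIN -0.06 rows>= 2.0
```

```bash
cat > quad.py <<'E'
from seg import *
# fit 4 lines to contour of mask in upsampled picture; corners in original pixels
def quad(im,box,thr,k=4,trim=.18):
    I=cv2.cvtColor(cv2.resize(im,None,fx=k,fy=k,interpolation=cv2.INTER_CUBIC),cv2.COLOR_BGR2GRAY)
    c=comp(I,(I>thr).astype(np.uint8)*255,[k*v for v in box]).reshape(-1,2).astype(float)
    r=cv2.boxPoints(cv2.minAreaRect(c.astype(np.float32)))
    L=[]
    for i in range(4):
        a,b=r[i],r[(i+1)%4];u=(b-a)/np.linalg.norm(b-a);n=np.array([-u[1],u[0]]);l=np.linalg.norm(b-a)
        s=(c-a)@u/l;d=np.abs((c-a)@n)
        p=c[(s>trim)&(s<1-trim)&(d<3.0*k)]
        L.append(cv2.fitLine(p.astype(np.float32),cv2.DIST_HUBER,0,.01,.01).ravel())
    Q=[]
    for i in range(4):
        a,b=L[i-1],L[i];t=np.linalg.solve(np.c_[a[:2],-b[:2]],b[2:]-a[2:]);Q.append(a[2:]+t[0]*a[:2])
    return (np.array(Q)+.5)/k-.5
def show(n,Q,z):
    P=plane(n,Q,z)[:,:2];d=np.roll(P,-1,0)-P
    ang=np.array([np.arctan2(v[1],v[0]) for v in d]);ang=(ang+np.pi/4)%(np.pi/2)-np.pi/4
    print(n,'cen',P.mean(0).round(1),'len',np.linalg.norm(d,axis=1).round(1),'ang mod 90',ang.round(3),'cor',P.round(1).tolist())
    return P
E
python3 - <<'E'
from quad import *
t=rd('pics/top0.png');s=rd('pics/scene0.png')
for thr in(90,120,150):
    show('top',quad(t,(242,182,290,220),thr),24);show('scene',quad(s,(240,195,285,235),thr),24)
    show('top',quad(t,(125,200,172,245),thr+60),45)
E
```

```text
top cen [505.1  24.9] len [ 73.8 109.5  72.7 108.7] ang mod 90 [-0.195 -0.211 -0.206 -0.201] cor [[480.0, 85.4], [552.4, 71.1], [529.5, -35.9], [458.3, -21.1]]
scene cen [506.   23.3] len [ 73.  111.   71.4 110.4] ang mod 90 [-0.199 -0.213 -0.208 -0.198] cor [[481.5, 84.7], [553.1, 70.3], [529.7, -38.3], [459.8, -23.5]]
top cen [431.1 395.1] len [59.4 87.4 62.5 88.5] ang mod 90 [0.365 0.415 0.384 0.379] cor [[461.1, 439.9], [482.3, 384.4], [402.3, 349.1], [378.9, 407.1]]
top cen [504.9  24.8] len [ 70.8 106.2  69.6 105.9] ang mod 90 [-0.201 -0.209 -0.205 -0.197] cor [[480.9, 83.8], [550.3, 69.7], [528.3, -34.2], [460.1, -20.0]]
scene cen [505.8  23. ] len [ 70.6 108.2  69.  106.6] ang mod 90 [-0.189 -0.214 -0.213 -0.199] cor [[482.1, 82.2], [551.5, 69.0], [528.5, -36.8], [461.1, -22.2]]
top cen [431.2 395.4] len [56.9 84.5 59.5 85.6] ang mod 90 [0.363 0.412 0.383 0.381] cor [[460.3, 438.4], [480.5, 385.2], [403.2, 351.4], [380.9, 406.5]]
top cen [504.9  24.8] len [ 68.2 103.6  66.6 103.6] ang mod 90 [-0.206 -0.208 -0.206 -0.192] cor [[481.8, 82.5], [548.6, 68.5], [527.3, -32.8], [462.0, -19.2]]
scene cen [505.7  22.9] len [ 68.4 104.6  66.2 103.9] ang mod 90 [-0.196 -0.215 -0.206 -0.195] cor [[482.8, 80.6], [549.8, 67.3], [527.5, -34.9], [462.7, -21.4]]
top cen [431.3 395.6] len [53.7 81.4 56.1 82.2] ang mod 90 [0.361 0.41  0.377 0.38 ] cor [[459.5, 436.4], [478.5, 386.2], [403.9, 353.8], [383.2, 405.9]]
```

Emit:
send_rows(linear=[[0,0,-0.01],[0,0,-0.025],[0,0,-0.045],[0,0,-0.06],[0,0,-0.072]], spin=[0,0,0,0,0], hand=[0.5,0.5,0.5,0.5,0.5])

```text
clock: 6.48
ee_pos: [432.4, 395.6, 101.4]
ee_rot: [-3.141, -0.002, 0.394]
contact_force: [0.3, -0.1, -1.1]
grip_width: 62.6
```

```bash
python3 go.py 534 185 100 -0.178
```

```text
t 6.48 pos [432.3502 395.5764 101.3975] rot [-3.141  -0.0019  0.3938] w 62.6 F [ 0.3141 -0.0987 -1.0667] q [ 0.7  -0.    1.8  -0.    1.34  1.87]
LINEAR [0.0131 0.2335 0.0013] SPIN 32.76 rows>= 6.0
```

```bash
python3 go.py 539.8 184.3 90 -0.204
```

```text
t 6.48 pos [432.3502 395.5764 101.3975] rot [-3.141  -0.0019  0.3938] w 62.6 F [ 0.3141 -0.0987 -1.0667] q [ 0.7  -0.    1.8  -0.    1.34  1.87]
LINEAR [0.0181 0.2363 0.0113] SPIN 34.25 rows>= 6.0
```

Emit:
send_rows(linear=[[0.001,0.015,0.0],[0.003,0.04,0.0],[0.006,0.075,0.0],[0.009,0.11,0.0],[0.0115,0.145,0.0]], spin=[2,6,11,16,21], hand=[0.5,0.5,0.5,0.5,0.5])

```text
clock: 6.9
ee_pos: [498.7, 264.6, 99.6]
ee_rot: [-3.141, -0.001, 0.024]
contact_force: [0.6, -0.3, -1.3]
grip_width: 62.8
```

```bash
python3 go.py 539.8 184.3 90 -0.204
```

```text
t 6.9 pos [498.6816 264.5505  99.5656] rot [-3.1414 -0.0006  0.0237] w 62.8 F [ 0.5554 -0.2637 -1.3467] q [ 0.44 -0.05  1.85 -0.    1.34  1.99]
LINEAR [0.0392 0.0812 0.0096] SPIN 13.05 rows>= 3.0
```

Emit:
send_rows(linear=[[0.012,0.025,0.0],[0.024,0.05,0.0],[0.034,0.07,0.0],[0.0392,0.081,0.005],[0.0392,0.0812,0.01]], spin=[4,8,11,13,13], hand=[0.5,0.5,0.5,0.5,0.5])

```text
clock: 7.32
ee_pos: [540.6, 184.1, 89.1]
ee_rot: [-3.141, -0.001, -0.204]
contact_force: [-0.6, -0.5, -1.6]
grip_width: 62.7
```

Emit:
send_rows(linear=[[0,0,0],[0,0,0]], spin=[0,0], hand=[0.5,0.5])

```text
clock: 7.48
ee_pos: [539.1, 186.3, 88.4]
ee_rot: [3.141, 0.001, -0.198]
contact_force: [-0.1, 0.5, 0.8]
grip_width: 62.5
```

```bash
python3 go.py 539.8 184.3 29 -0.204
```

```text
t 7.48 pos [539.0851 186.3475  88.4189] rot [ 3.1414  0.0009 -0.1981] w 62.5 F [-0.0608  0.5042  0.7652] q [ 0.29 -0.02  1.84  0.    1.32  2.06]
LINEAR [0.0012 0.0019 0.0594] SPIN 0.34 rows>= 2.0
```

Emit:
send_rows(linear=[[0.001,0.0,0.01],[0.001,0.0,0.025],[0.001,0.001,0.038],[0.001,0.001,0.046],[0.001,0.001,0.05]], spin=[0,0,0,0,0], hand=[0.5,0.5,0.5,0.5,0.5])

```text
clock: 7.9
ee_pos: [539.6, 184.7, 36.9]
ee_rot: [3.141, 0.002, -0.199]
contact_force: [0.6, -0.5, -1.2]
grip_width: 62.5
```

Emit:
send_rows(linear=[[0,0,0],[0,0,0],[0,0,0],[0,0,0]], spin=[0,0,0,0], hand=[0.5,0.5,0.5,0.5])

```text
clock: 8.23
ee_pos: [540.8, 184.6, 39.5]
ee_rot: [-3.141, -0.001, -0.2]
contact_force: [-0.1, -1.0, 0.3]
grip_width: 62.4
```

```bash
python3 go.py 539.8 184.3 28.2 -0.204
python3 - <<'E'
from h import *
for n in ('scene','top'):
    im=cams.capture(n)[:,:,::-1]; cv2.imwrite(f'pics/{n}_raw5.png',im);c=im[150:230,190:300] if n=='top' else im[140:250,190:300]
    cv2.imwrite(f'pics/{n}5.png',cv2.resize(c,None,fx=5,fy=5,interpolation=cv2.INTER_CUBIC))
E
```

```text
t 8.23 pos [540.7739 184.6182  39.5114] rot [-3.1411 -0.0009 -0.1996] w 62.4 F [-0.0701 -1.0439  0.2933] q [ 0.28  0.03  1.88 -0.    1.23  2.05]
LINEAR [-0.0009  0.0005  0.0113] SPIN 0.25 rows>= 1.0
```

View pics/scene5.png

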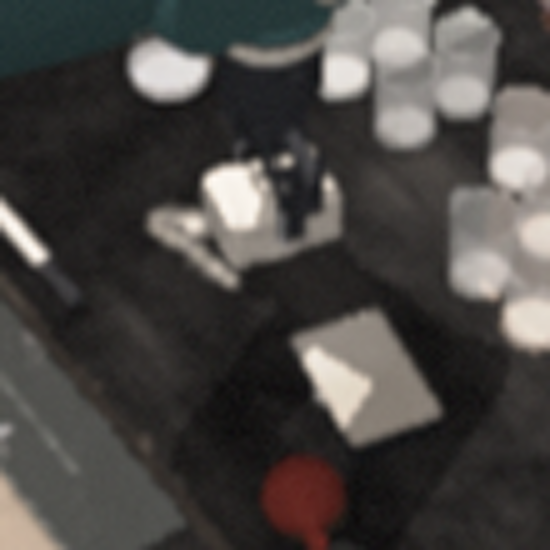

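View pics/top5.png

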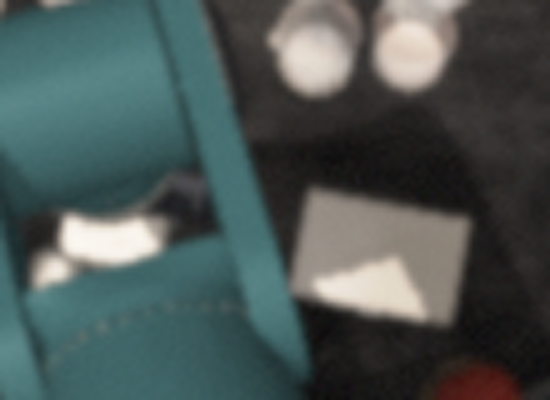

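The block is held above its place, with its near corner at scene crop (240,260). I'll lower it.

Emit:
send_rows(linear=[[-0.0005,0.0005,0.004],[-0.0009,0.0005,0.008],[-0.0009,0.0005,0.0105],[-0.0009,0.0005,0.0113],[-0.0009,0.0005,0.0115]], spin=[0.2,0.2,0.2,0.2,0.2], hand=[0.5,0.5,0.5,0.5,0.5])

```text
clock: 8.75
ee_pos: [539.4, 184.2, 27.5]
ee_rot: [3.142, 0.0, -0.203]
contact_force: [-5.2, -0.7, 7.6]
grip_width: 62.7
```

Emit:
send_rows(linear=[[0,0,0],[0,0,0],[0,0,0],[0,0,0]], spin=[0,0,0,0], hand=[0.5,0.5,0.5,0.5])

```text
clock: 9.08
ee_pos: [539.4, 184.2, 27.5]
ee_rot: [3.142, 0.0, -0.203]
contact_force: [-3.1, -1.1, 5.8]
grip_width: 62.5
```

```bash
python3 go.py 539.8 184.3 28.2 -0.204
```

```text
t 9.08 pos [539.4408 184.1998  27.4511] rot [ 3.1416  0.0001 -0.2032] w 62.5 F [-3.1379 -1.0733  5.8366] q [0.28 0.04 1.89 0.   1.21 2.06]
LINEAR [ 0.0003 -0.0002 -0.0007] SPIN 0.05 rows>= 1.0
```

On the bench. Release and go up, then back toward the dish to clear the cameras.

Emit:
send_rows(linear=[[0,0,0],[0,0,0],[0,0,0],[0,0,0],[0,0,0]], spin=[0,0,0,0,0], hand=[0.8,0.9,1,1,1])

```text
clock: 9.5
ee_pos: [539.4, 184.2, 27.2]
ee_rot: [3.141, 0.0, -0.203]
contact_force: [-0.4, 0.4, 1.0]
grip_width: 85.1
```

Emit:
send_rows(linear=[[0,0,-0.01],[0,0,-0.03],[0,0,-0.06],[0,0,-0.095],[0,0,-0.13]], spin=[0,0,0,0,0], hand=[1,1,1,1,1])

```text
clock: 9.92
ee_pos: [539.0, 184.1, 159.3]
ee_rot: [3.141, 0.0, -0.203]
contact_force: [0.5, 1.4, 0.0]
grip_width: 85.2
```

```bash
python3 go.py 577.5 379.8 130 0.6
```

```text
t 9.92 pos [539.0216 184.0815 159.301 ] rot [ 3.1414  0.0004 -0.2032] w 85.2 F [0.4743 1.405  0.0223] q [ 0.28 -0.08  1.78  0.    1.44  2.06]
LINEAR [-0.0018 -0.1995  0.0293] SPIN -46.02 rows>= 7.0
```

```bash
python3 go.py 577.3 379.7 110 0.3
```

```text
t 9.92 pos [539.0216 184.0815 159.301 ] rot [ 3.1414  0.0004 -0.2032] w 85.2 F [0.4743 1.405  0.0223] q [ 0.28 -0.08  1.78  0.    1.44  2.06]
LINEAR [-0.002  -0.1993  0.0493] SPIN -28.83 rows>= 5.0
```

Emit:
send_rows(linear=[[0.0,-0.03,0.0],[0.0,-0.07,0.0],[0.0,-0.11,0.0],[-0.001,-0.15,0.01],[-0.0018,-0.19,0.02]], spin=[-5,-11,-17,-23,-29], hand=[0.9,0.9,0.9,0.9,0.9])

```text
clock: 10.33
ee_pos: [576.4, 372.8, 138.7]
ee_rot: [-3.141, -0.002, 0.308]
contact_force: [0.8, -1.3, 0.1]
grip_width: 77.0
```

```bash
python3 go.py 577.3 379.7 60 0.3
python3 - <<'E'
from h import *
for n in ('scene','top'):
    im=cams.capture(n)[:,:,::-1]; cv2.imwrite(f'pics/{n}_raw6.png',im);c=im[130:230,120:300] if n=='top' else im[100:250,170:300]
    cv2.imwrite(f'pics/{n}6.png',cv2.resize(c,None,fx=4,fy=4,interpolation=cv2.INTER_CUBIC))
E
```

```text
t 10.33 pos [576.3707 372.7535 138.6665] rot [-3.1411 -0.002   0.308 ] w 77.0 F [ 0.78   -1.2638  0.0975] q [ 0.54  0.19  1.54 -0.    1.42  1.8 ]
LINEAR [ 0.0028 -0.0063  0.0787] SPIN 0.46 rows>= 2.0
```

View pics/scene6.png

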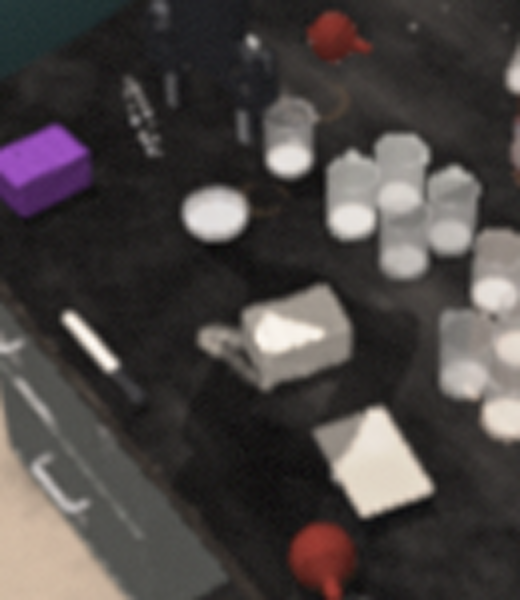

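View pics/top6.png

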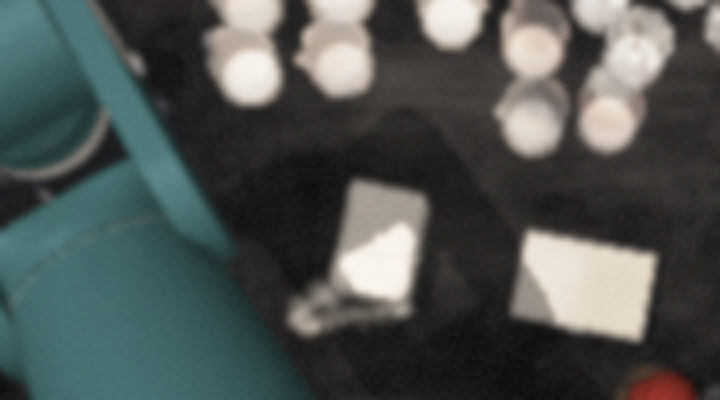

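Run:
```python
from quad import *
t=rd('pics/top_raw6.png');s=rd('pics/scene_raw6.png')
for thr in(85,100):
    show('top',quad(t,(200,170,235,208),thr),45)
    show('scene',quad(s,(228,170,262,198),thr),45)
# predicted corners
c=np.array([538.6,184.5]);x=np.array([.9793,-.2026]);y=np.array([.2026,.9793])
P=[(*(c+a*44*x+b*31.5*y),45) for a,b in((1,1),(1,-1),(-1,-1),(-1,1))]
for n,im,o in(('top',t,(120,130)),('scene',s,(170,100))):
    k=5; q=proj(n,P);b=q.mean(0)-[30,25];b=b.astype(int)
    c_=cv2.resize(im[b[1]:b[1]+60,b[0]:b[0]+75],None,fx=8,fy=8,interpolation=cv2.INTER_CUBIC)
    cv2.polylines(c_,[((q-b+.5)*8-.5).astype(np.int32)],True,(0,0,255),1)
    cv2.imwrite(f'pics/{n}_chk6.png',c_)
```

```text
top cen [531.6 185. ] len [107.8  61.7  93.4  68.4] ang mod 90 [-0.238 -0.22  -0.185 -0.007] cor [[482.7, 229.9], [587.4, 204.5], [574.0, 144.3], [482.2, 161.4]]
scene cen [524.  167.5] len [107.9  95.1 104.1  96.8] ang mod 90 [-0.211 -0.353 -0.191 -0.311] cor [[486.9, 224.2], [592.4, 201.6], [559.5, 112.3], [457.3, 132.1]]
top cen [532.7 184.6] len [96.9 59.4 95.6 65.2] ang mod 90 [-0.237 -0.223 -0.177 -0.201] cor [[492.1, 226.5], [586.3, 203.7], [573.2, 145.7], [479.1, 162.6]]
scene cen [524.7 167.6] len [103.2  91.2 101.7  94.8] ang mod 90 [-0.233 -0.345 -0.195 -0.325] cor [[489.8, 223.4], [590.2, 199.6], [559.3, 113.8], [459.5, 133.5]]
```

View pics/top_chk6.png

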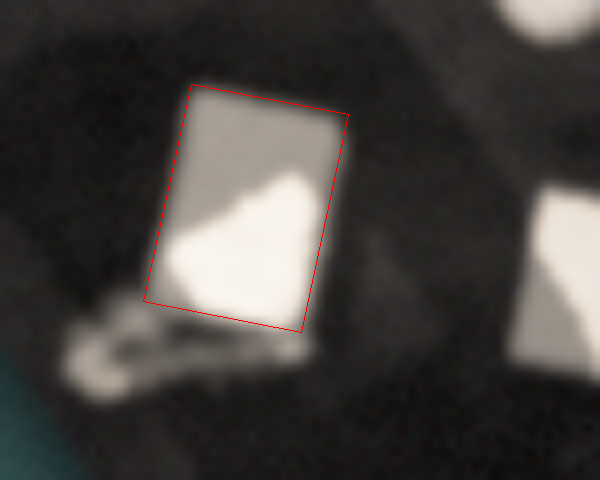

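View pics/scene_chk6.png

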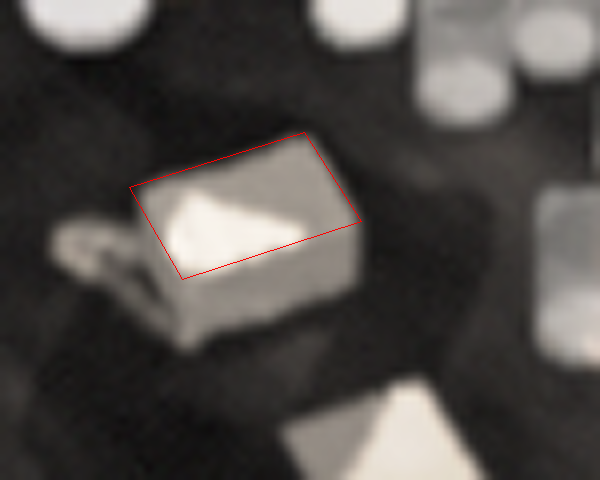

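The predicted outline lies on the block in both views. Now the dish.

Emit:
send_rows(linear=[[0.0028,-0.0063,0.03],[0.0028,-0.0063,0.06],[0.0028,-0.0063,0.085],[0.0028,-0.0063,0.085],[0.0028,-0.0063,0.085]], spin=[0.5,0.5,0.5,0.5,0.5], hand=[0.9,0.9,0.9,0.9,0.9])

```text
clock: 10.85
ee_pos: [576.5, 377.0, 52.3]
ee_rot: [3.141, 0.002, 0.294]
contact_force: [-0.4, 0.6, 0.1]
grip_width: 77.0
```

```bash
python3 go.py 577.3 379.7 12.5 0.3
python3 - <<'E'
from h import *
for n in ('scene','top'):
    im=cams.capture(n)[:,:,::-1]; c=im[150:220,110:210] if n=='top' else im[110:190,180:280]
    cv2.imwrite(f'pics/{n}7.png',cv2.resize(c,None,fx=6,fy=6,interpolation=cv2.INTER_CUBIC))
E
```

```text
t 10.85 pos [576.5085 377.0001  52.3219] rot [3.1411 0.0018 0.2937] w 77.0 F [-0.3839  0.5694  0.1278] q [0.54 0.26 1.6  0.   1.28 1.82]
LINEAR [ 0.0016 -0.0024  0.0398] SPIN -0.36 rows>= 1.0
```

View pics/scene7.png

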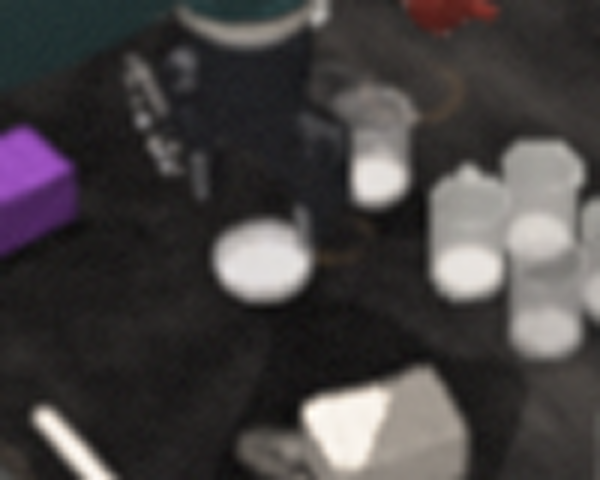

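Emit:
send_rows(linear=[[0.001,-0.001,0.015],[0.001,-0.001,0.028],[0.001,-0.001,0.034],[0.001,-0.001,0.036],[0.001,-0.001,0.036]], spin=[0,0,0,0,0], hand=[0.9,0.9,0.9,0.9,0.9])

```text
clock: 11.37
ee_pos: [577.2, 378.5, 15.4]
ee_rot: [3.141, 0.001, 0.294]
contact_force: [-0.3, -0.0, -0.0]
grip_width: 77.0
```

```bash
python3 go.py 577.3 379.7 12.5 0.3
```

```text
t 11.37 pos [577.1513 378.5247  15.4341] rot [3.1413 0.0013 0.2942] w 77.0 F [-0.3422 -0.0455 -0.0016] q [0.54 0.3  1.62 0.   1.23 1.82]
LINEAR [ 0.0005 -0.0011  0.0029] SPIN -0.33 rows>= 1.0
```

Emit:
send_rows(linear=[[0.0005,-0.001,0.0025],[0.0005,-0.001,0.0028],[0.0005,-0.001,0.0028],[0.0005,-0.001,0.0028],[0.0005,-0.001,0.0028]], spin=[0,0,0,0,0], hand=[0.75,0.65,0.55,0.5,0.5], force=30)

```text
clock: 11.78
ee_pos: [578.0, 380.2, 14.1]
ee_rot: [-3.141, -0.001, 0.294]
contact_force: [0.3, 0.5, 3.3]
grip_width: 56.5
```

Emit:
send_rows(linear=[[0,0,0],[0,0,0]], spin=[0,0], hand=[0.5,0.5])

```text
clock: 11.95
ee_pos: [578.0, 380.1, 14.1]
ee_rot: [-3.141, -0.001, 0.294]
contact_force: [-0.8, 2.2, 5.5]
grip_width: 56.7
```

```bash
python3 go.py 577.3 379.7 100 0.3
```

```text
t 11.95 pos [577.9549 380.1392  14.1043] rot [-3.1412 -0.001   0.2943] w 56.7 F [-0.7835  2.2454  5.5297] q [0.54 0.3  1.62 0.   1.22 1.82]
LINEAR [-0.0007  0.0002 -0.0859] SPIN -0.33 rows>= 3.0
```

Emit:
send_rows(linear=[[0,0,-0.004],[0,0,-0.012],[0,0,-0.03],[0,0,-0.055],[0,0,-0.085]], spin=[0,0,0,0,0], hand=[0.5,0.5,0.5,0.5,0.5])

```text
clock: 12.37
ee_pos: [576.9, 379.3, 98.3]
ee_rot: [3.141, 0.003, 0.294]
contact_force: [-0.0, 0.4, -0.5]
grip_width: 56.6
```

```bash
python3 go.py 538.6 184.5 110 -0.2
python3 - <<'E'
from h import *
for n in ('scene','top'):
    im=cams.capture(n)[:,:,::-1]; c=im[150:220,110:210] if n=='top' else im[90:190,180:280]
    cv2.imwrite(f'pics/{n}8.png',cv2.resize(c,None,fx=6,fy=6,interpolation=cv2.INTER_CUBIC))
E
```

```text
t 12.37 pos [576.9233 379.2719  98.2669] rot [3.1408 0.0028 0.2941] w 56.6 F [-0.0313  0.4223 -0.4898] q [ 0.54  0.22  1.56 -0.    1.36  1.82]
LINEAR [-0.0932  0.1753 -0.0113] SPIN 28.31 rows>= 5.0
```

View pics/scene8.png

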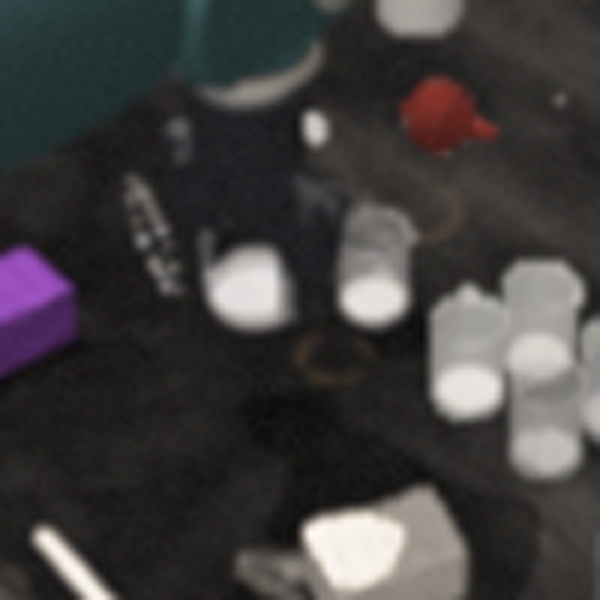

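Run:
```python
from h import *
print(plane('scene',[(221.7,137.8)],93))
```

```text
[[573.27459325 376.35677333  93.        ]]
```

Emit:
send_rows(linear=[[-0.01,0.02,-0.005],[-0.028,0.053,-0.011],[-0.046,0.088,-0.011],[-0.064,0.122,-0.011],[-0.08,0.152,-0.011]], spin=[2,8,14,20,25], hand=[0.5,0.5,0.5,0.5,0.5])

```text
clock: 12.88
ee_pos: [544.3, 209.2, 109.4]
ee_rot: [3.141, 0.0, -0.147]
contact_force: [-0.1, 0.2, -1.0]
grip_width: 56.5
```

```bash
python3 go.py 538.6 184.5 100 -0.2
```

```text
t 12.88 pos [544.2723 209.2049 109.4069] rot [ 3.1411  0.0003 -0.1475] w 56.5 F [-0.1159  0.2274 -1.0081] q [ 0.32 -0.01  1.8  -0.    1.36  2.04]
LINEAR [-0.002   0.0253  0.0094] SPIN 3.01 rows>= 1.0
```

Emit:
send_rows(linear=[[-0.001,0.01,0.0],[-0.0015,0.02,0.004],[-0.0015,0.0253,0.01],[-0.0012,0.0253,0.02],[-0.0012,0.0253,0.03]], spin=[2,3,3,3,3], hand=[0.5,0.5,0.5,0.5,0.5])

```text
clock: 13.3
ee_pos: [540.5, 186.9, 78.4]
ee_rot: [-3.141, 0.0, -0.193]
contact_force: [0.6, -0.5, -0.9]
grip_width: 56.5
```

Emit:
send_rows(linear=[[0,0,0],[0,0,0],[0,0,0],[0,0,0]], spin=[0,0,0,0], hand=[0.5,0.5,0.5,0.5])

```text
clock: 13.63
ee_pos: [540.6, 186.8, 79.8]
ee_rot: [-3.141, -0.0, -0.194]
contact_force: [0.4, 0.6, -0.5]
grip_width: 56.8
```

```bash
python3 go.py 539.4 184.3 60 -0.2
python3 - <<'E'
from h import *
for n in ('scene','top'):
    im=cams.capture(n)[:,:,::-1]; c=im[150:220,180:280] if n=='top' else im[140:240,190:290]
    cv2.imwrite(f'pics/{n}9.png',cv2.resize(c,None,fx=6,fy=6,interpolation=cv2.INTER_CUBIC))
E
```

```text
t 13.63 pos [540.6332 186.7881  79.7713] rot [-3.1415 -0.0002 -0.1937] w 56.8 F [ 0.3823  0.6334 -0.4657] q [ 0.29 -0.01  1.85 -0.    1.3   2.05]
LINEAR [-0.0007  0.0027  0.0198] SPIN 0.36 rows>= 1.0
```

View pics/scene9.png

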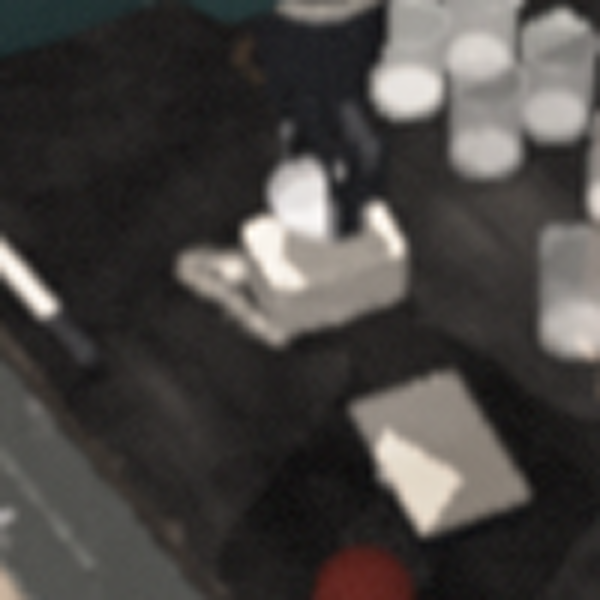

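Emit:
send_rows(linear=[[-0.0005,0.0015,0.006],[-0.0007,0.0027,0.012],[-0.0007,0.0027,0.016],[-0.0007,0.0027,0.0185],[-0.0007,0.0027,0.0195]], spin=[0,0,0,0,0], hand=[0.5,0.5,0.5,0.5,0.5])

```text
clock: 14.15
ee_pos: [539.0, 183.7, 59.2]
ee_rot: [3.141, 0.001, -0.195]
contact_force: [0.2, 0.5, -1.1]
grip_width: 56.9
```

Emit:
send_rows(linear=[[0,0,0],[0,0,0],[0,0,0],[0,0,0]], spin=[0,0,0,0], hand=[0.5,0.5,0.5,0.5])

```text
clock: 14.48
ee_pos: [539.4, 183.8, 60.3]
ee_rot: [-3.141, -0.0, -0.194]
contact_force: [0.3, 0.6, -0.7]
grip_width: 56.7
```

```bash
python3 go.py 539.4 184.3 59 -0.2
```

```text
t 14.48 pos [539.3613 183.8366  60.2565] rot [-3.1414 -0.0004 -0.1944] w 56.7 F [ 0.3208  0.6185 -0.7412] q [ 0.28  0.    1.87 -0.    1.27  2.05]
LINEAR [-0.0001 -0.0005  0.0013] SPIN 0.32 rows>= 1.0
```

Emit:
send_rows(linear=[[0,-0.0004,0.0006],[0,-0.0004,0.001],[0,-0.0004,0.0012],[0,-0.0004,0.0012],[0,-0.0004,0.0012]], spin=[0,0,0,0,0], hand=[0.5,0.5,0.5,0.5,0.5])

```text
clock: 14.9
ee_pos: [539.3, 184.2, 58.9]
ee_rot: [-3.141, -0.0, -0.194]
contact_force: [-0.3, -0.0, 0.8]
grip_width: 56.6
```

Emit:
send_rows(linear=[[0,0,0.0003],[0,0,0.0003],[0,0,0.0003],[0,0,0],[0,0,0]], spin=[0,0,0,0,0], hand=[0.7,0.8,0.9,0.95,0.95])

```text
clock: 15.32
ee_pos: [539.3, 184.2, 58.9]
ee_rot: [-3.142, -0.0, -0.194]
contact_force: [-0.3, -0.3, 0.3]
grip_width: 81.1
```

Emit:
send_rows(linear=[[0,0,-0.01],[0,0,-0.03],[0,0,-0.06],[0,0,-0.09],[0,0,-0.12]], spin=[0,0,0,0,0], hand=[0.95,0.95,0.95,0.95,0.95])

```text
clock: 15.73
ee_pos: [539.0, 184.1, 181.0]
ee_rot: [-3.141, -0.0, -0.194]
contact_force: [0.3, -0.1, -0.1]
grip_width: 81.4
```

```bash
python3 go.py 420 -342 180 -0.6
```

```text
t 15.73 pos [539.0443 184.1391 180.9755] rot [-3.1415 -0.0002 -0.1944] w 81.4 F [ 0.2689 -0.1262 -0.0552] q [ 0.28 -0.09  1.75  0.    1.48  2.05]
LINEAR [-0.0151  0.5392  0.0009] SPIN 23.24 rows>= 13.0
```

Run:
```python
from h import *
np.set_printoptions(precision=0,suppress=True)
t=rd('pics/top0.png')
for z in(0,100,150): print(z,plane('top',[(346,200),(415,200),(480,195)],z).tolist())
print(plane('top',[(445,217)],10))
cv2.imwrite('pics/inst.png',cv2.resize(t[140:250,325:480],None,fx=5,fy=5,interpolation=cv2.INTER_CUBIC))
print(tri((315,261),(346,200)),tri((410,361),(405,198)))
```

```text
0 [[509.14135912439485, -238.86939663582552, 0.0], [507.0431711552691, -469.308528673231, 0.0], [521.7448573044946, -697.4909672762094, 0.0]]
100 [[493.65581420255984, -213.54617239746096, 100.0], [491.7201080773872, -426.1402992955006, 100.0], [505.2833084903982, -636.6524891278742, 100.0]]
150 [[485.91304174164236, -200.88456027827868, 150.0], [484.0585765384463, -404.5561846066353, 150.0], [497.0525340833499, -606.2332500537066, 150.0]]
[[ 448. -562.   10.]]
(array([ 509., -232.,   41.]), np.float64(14.144646843133222)) (array([ 603., -581., -246.]), np.float64(126.19844765050293))
```

View pics/inst.png

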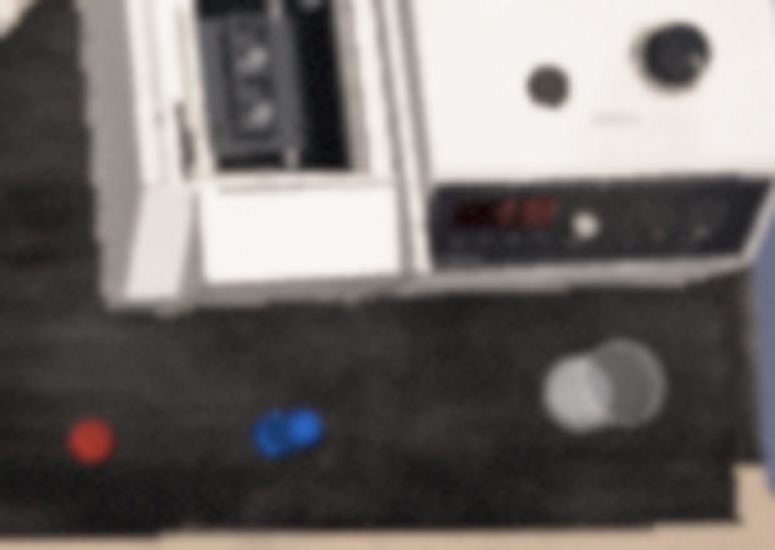

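Run:
```python
from h import *
s=rd('pics/scene0.png')
cv2.imwrite('pics/inst_s.png',cv2.resize(s[180:380,260:420],None,fx=3.7,fy=3,interpolation=cv2.INTER_CUBIC))
```

```text
(no output)
```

View pics/inst_s.png

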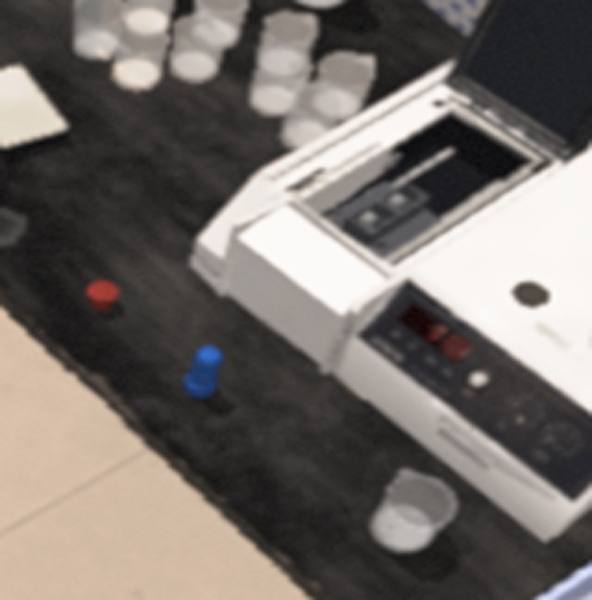

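```bash
python3 go.py 421 -342.5 170 1.367
```

```text
t 15.73 pos [539.0443 184.1391 180.9755] rot [-3.1415 -0.0002 -0.1944] w 81.4 F [ 0.2689 -0.1262 -0.0552] q [ 0.28 -0.09  1.75  0.    1.48  2.05]
LINEAR [-0.0141  0.5395  0.0109] SPIN -89.46 rows>= 13.0
```

Emit:
send_rows(linear=[[-0.001,0.035,0.0],[-0.002,0.075,0.0],[-0.003,0.116,0.0],[-0.004,0.157,0.0],[-0.006,0.198,0.0]], spin=[-7,-14,-21,-28,-35], hand=[0.6,0.6,0.6,0.6,0.6])

```text
clock: 16.15
ee_pos: [497.3, 0.5, 179.8]
ee_rot: [3.141, -0.001, 0.391]
contact_force: [1.3, -0.1, -0.8]
grip_width: 51.3
```

```bash
python3 go.py 421 -342.5 170 1.367
```

```text
t 16.15 pos [497.3485   0.5276 179.8052] rot [ 3.1411 -0.0009  0.3907] w 51.3 F [ 1.3333 -0.1179 -0.8256] q [-0.05 -0.26  1.9  -0.    1.5   1.13]
LINEAR [-0.2012  0.2881  0.0098] SPIN -55.94 rows>= 9.0
```

Emit:
send_rows(linear=[[-0.02,0.03,0.0],[-0.045,0.063,0.0],[-0.068,0.097,0.0],[-0.091,0.13,0.0],[-0.114,0.163,0.0]], spin=[-7,-14,-21,-28,-35], hand=[0.6,0.6,0.6,0.6,0.6])

```text
clock: 16.57
ee_pos: [457.4, -174.3, 179.9]
ee_rot: [3.14, -0.0, 0.941]
contact_force: [1.4, -0.2, -0.6]
grip_width: 51.4
```

```bash
python3 go.py 421 -342.5 150 1.367
```

```text
t 16.57 pos [ 457.3988 -174.3216  179.9133] rot [ 3.1405 -0.0002  0.941 ] w 51.4 F [ 1.3655 -0.184  -0.5544] q [-0.42 -0.27  1.92 -0.    1.5   0.21]
LINEAR [-0.1574  0.0696  0.03  ] SPIN -24.41 rows>= 5.0
```

Emit:
send_rows(linear=[[-0.036,0.016,0.0],[-0.072,0.032,0.006],[-0.108,0.048,0.014],[-0.142,0.063,0.022],[-0.1574,0.0696,0.03]], spin=[-6,-12,-18,-24,-24.4], hand=[0.6,0.6,0.6,0.6,0.6])

```text
clock: 16.98
ee_pos: [419.5, -344.3, 149.4]
ee_rot: [3.141, 0.001, 1.367]
contact_force: [0.4, 0.7, -0.8]
grip_width: 51.3
```

Emit:
send_rows(linear=[[0,0,0],[0,0,0],[0,0,0],[0,0,0]], spin=[0,0,0,0], hand=[0.6,0.6,0.6,0.6])

```text
clock: 17.32
ee_pos: [421.3, -340.0, 149.7]
ee_rot: [3.141, 0.0, 1.362]
contact_force: [0.0, -0.2, 0.2]
grip_width: 51.0
```

```bash
python3 go.py 421 -342.5 100 1.367
python3 - <<'E'
from h import *
for n in ('scene','top'):
    im=cams.capture(n)[:,:,::-1]; cv2.imwrite(f'pics/{n}_raw10.png',im)
    c=im[140:240,190:310] if n=='top' else im[140:240,190:290]
    cv2.imwrite(f'pics/{n}10.png',cv2.resize(c,None,fx=6,fy=6,interpolation=cv2.INTER_CUBIC))
    if n=='scene': cv2.imwrite(f'pics/{n}10b.png',cv2.resize(im[230:340,250:370],None,fx=5,fy=5,interpolation=cv2.INTER_CUBIC))
E
```

```text
t 17.32 pos [ 421.2762 -340.0227  149.6905] rot [3.1407 0.0004 1.362 ] w 51.0 F [ 0.0054 -0.2004  0.2156] q [-0.73 -0.14  1.85  0.    1.43 -0.52]
LINEAR [-0.0025  0.0002  0.0497] SPIN -0.29 rows>= 2.0
```

View pics/scene10.png

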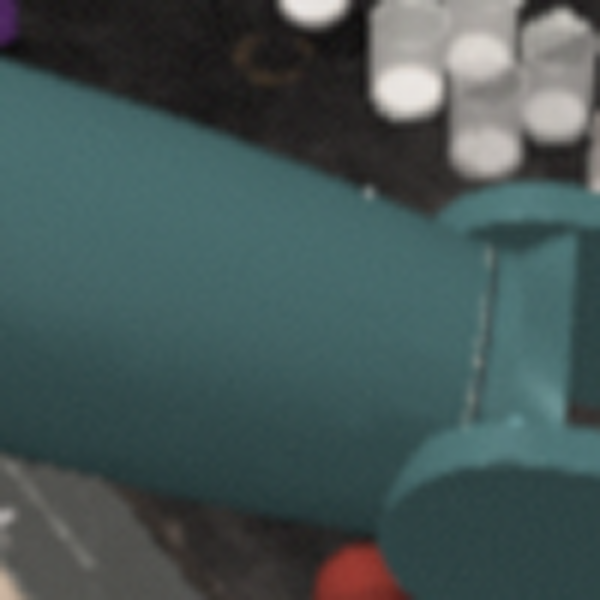

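View pics/top10.png

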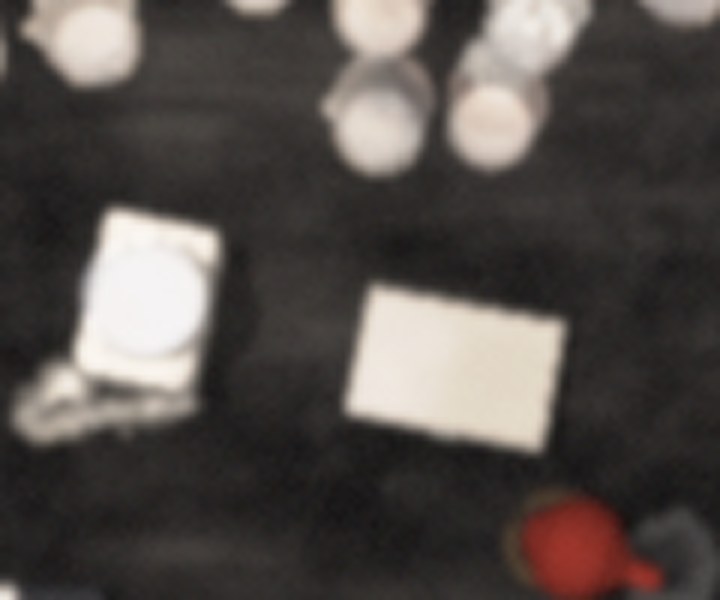

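View pics/scene10b.png

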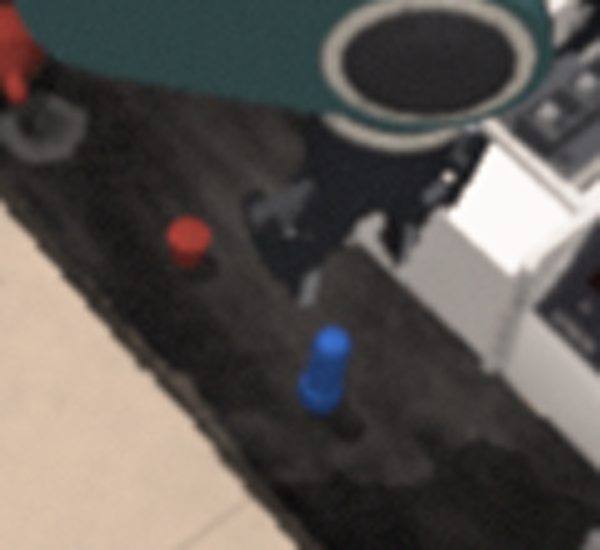

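Run:
```python
from h import *
np.set_printoptions(precision=1,suppress=True)
for z in(5,15,25): print(z,plane('top',[(379.5,226.8)],z),plane('scene',[(314,308)],z))
print(plane('scene',[(316.7,297.5)],66),plane('top',[(386.4,225)],66))
s=rd('pics/scene_raw10.png');t=rd('pics/top0.png')
for (X,Y) in((421,-342.5),(420,-340)):
  a=np.linspace(0,2*np.pi,30)
  for n,im,f in(('scene',s,'a'),('top',t,'b')):
    b=(295,280) if n=='scene' else (365,210)
    c=cv2.resize(im[b[1]:b[1]+45,b[0]:b[0]+45],None,fx=12,fy=12,interpolation=cv2.INTER_CUBIC)
    for z in(0,68):
      q=proj(n,np.c_[X+12.5*np.cos(a),Y+12.5*np.sin(a),0*a+z]); cv2.polylines(c,[((q-b+.5)*12).astype(np.int32)],True,(0,255,255),1)
    cv2.imwrite(f'pics/tb_{n}_{int(-Y)}.png',c)
im=[cv2.imread(f'pics/tb_{n}_{y}.png') for y in(342,340) for n in('scene','top')]
cv2.imwrite('pics/tb.png',cv2.resize(np.vstack([np.hstack(im[:2]),np.hstack(im[2:])]),(600,600)))
```

```text
5 [[ 420.2 -342.5    5. ]] [[ 422.2 -343.6    5. ]]
15 [[ 419.4 -339.2   15. ]] [[ 417.8 -346.8   15. ]]
25 [[ 418.5 -335.8   25. ]] [[ 413.4 -350.1   25. ]]
[[ 423.7 -342.9   66. ]] [[ 420.2 -344.1   66. ]]
```

View pics/tb.png

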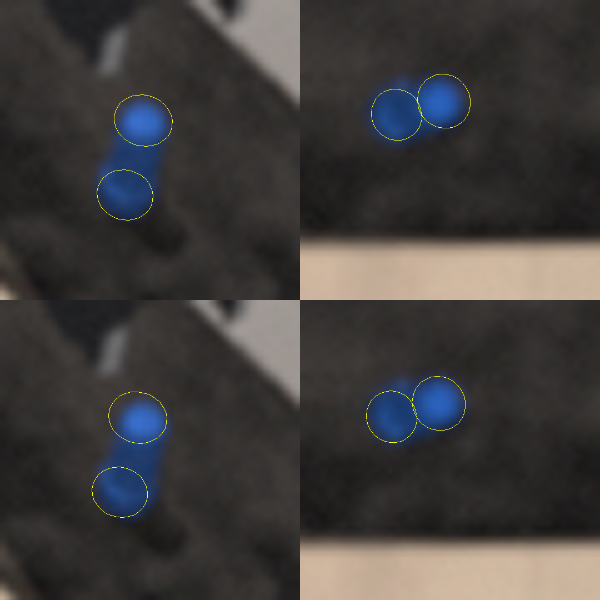

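(421,-342.5) fits the tube in both views. Descend.

Emit:
send_rows(linear=[[-0.0025,0.0002,0.03],[-0.0025,0.0002,0.06],[-0.0025,0.0002,0.085],[-0.0025,0.0002,0.105],[-0.0025,0.0002,0.113]], spin=[-0.3,-0.3,-0.3,-0.3,-0.3], hand=[0.6,0.6,0.6,0.6,0.6])

```text
clock: 17.83
ee_pos: [419.9, -341.8, 33.2]
ee_rot: [-3.139, -0.002, 1.367]
contact_force: [0.4, 0.4, -1.0]
grip_width: 51.1
```

Emit:
send_rows(linear=[[0,0,0],[0,0,0],[0,0,0]], spin=[0,0,0], hand=[0.6,0.6,0.6])

```text
clock: 18.08
ee_pos: [421.2, -343.6, 37.6]
ee_rot: [3.14, 0.001, 1.367]
contact_force: [-0.6, -0.7, 0.3]
grip_width: 51.2
```

```bash
python3 go.py 421 -342.5 36 1.367
```

```text
t 18.08 pos [ 421.2321 -343.6121   37.5736] rot [3.1397 0.0011 1.3669] w 51.2 F [-0.6061 -0.7103  0.2542] q [-0.73 -0.03  1.94 -0.    1.23 -0.53]
LINEAR [ 0.001  -0.0005  0.0016] SPIN -0.0 rows>= 1.0
```

Emit:
send_rows(linear=[[0.001,-0.0005,0.0015],[0.001,-0.0005,0.0015],[0.001,-0.0005,0.0015],[0.001,-0.0005,0.0015],[0.001,-0.0005,0.0015]], spin=[0,0,0,0,0], hand=[0.45,0.35,0.25,0.15,0.1], force=25)

```text
clock: 18.5
ee_pos: [420.5, -342.3, 35.1]
ee_rot: [3.141, 0.0, 1.367]
contact_force: [0.0, 1.5, 6.3]
grip_width: 22.0
```

Emit:
send_rows(linear=[[0,0,0],[0,0,0],[0,0,0]], spin=[0,0,0], hand=[0.1,0.1,0.1])

```text
clock: 18.75
ee_pos: [420.5, -342.4, 35.2]
ee_rot: [3.141, 0.0, 1.367]
contact_force: [-1.3, 1.9, 6.3]
grip_width: 21.9
```

```bash
python3 go.py 524 114 140 1.367
```

```text
t 18.75 pos [ 420.4752 -342.361    35.1574] rot [3.1408 0.0004 1.3666] w 21.9 F [-1.2929  1.9306  6.3303] q [-0.73 -0.03  1.95  0.    1.23 -0.53]
LINEAR [ 0.4678  0.0089 -0.105 ] SPIN -0.02 rows>= 12.0
```

Emit:
send_rows(linear=[[0,0,-0.008],[0,0,-0.025],[0.0,0,-0.05],[0.0,0,-0.08],[0.01,0,-0.105]], spin=[0,0,0,0,0], hand=[0.1,0.1,0.1,0.1,0.1])

```text
clock: 19.17
ee_pos: [422.0, -333.1, 141.6]
ee_rot: [3.141, 0.001, 1.366]
contact_force: [0.3, -0.6, -0.2]
grip_width: 22.1
```

Emit:
send_rows(linear=[[0.03,0.001,0],[0.065,0.001,0],[0.1,0.002,0],[0.135,0.003,0],[0.17,0.003,0]], spin=[0,0,0,0,0], hand=[0.1,0.1,0.1,0.1,0.1])

```text
clock: 19.58
ee_pos: [459.6, -165.0, 140.0]
ee_rot: [3.141, 0.0, 1.366]
contact_force: [0.9, 0.1, -0.6]
grip_width: 21.9
```

Emit:
send_rows(linear=[[0.035,0.0,0],[0.07,0.001,0],[0.105,0.002,0],[0.14,0.003,0],[0.175,0.003,0]], spin=[0,0,0,0,0], hand=[0.1,0.1,0.1,0.1,0.1])

```text
clock: 20.0
ee_pos: [498.1, 6.0, 140.1]
ee_rot: [3.141, -0.0, 1.367]
contact_force: [0.5, 0.3, -1.0]
grip_width: 21.4
```

```bash
python3 go.py 524 114 120 1.367
```

```text
t 20.0 pos [498.1223   6.0086 140.0715] rot [ 3.1408 -0.0001  1.3666] w 21.4 F [ 0.5454  0.349  -1.0225] q [-0.04 -0.23  1.94 -0.    1.43  0.17]
LINEAR [0.111  0.0034 0.0201] SPIN -0.02 rows>= 3.0
```

Emit:
send_rows(linear=[[0.03,0.001,0],[0.06,0.002,0],[0.085,0.003,0],[0.102,0.0034,0],[0.111,0.0034,0]], spin=[0,0,0,0,0], hand=[0.1,0.1,0.1,0.1,0.1])

```text
clock: 20.42
ee_pos: [524.1, 114.1, 139.7]
ee_rot: [3.141, -0.0, 1.368]
contact_force: [0.4, -0.1, 0.5]
grip_width: 22.0
```

```bash
python3 go.py 524 114 60 1.367
python3 - <<'E'
from quad import *
t=rd('pics/top_raw10.png')
for thr in(110,130): show('top',quad(t,(242,182,290,220),thr),24)
for thr in(110,130,150): show('top',quad(t,(200,172,230,206),thr,trim=.25),45)
print(plane('top',[(190+150/6,140+298/6)],58))
c=np.array([538.6,184.5]);x=np.array([.9793,-.2026]);y=np.array([.2026,.9793])
P=[(*(c+a*44*x+b*31.5*y),45) for a,b in((1,1),(1,-1),(-1,-1),(-1,1))]
a=np.linspace(0,6.28,40);D=np.c_[c[0]+32*np.cos(a),c[1]+32*np.sin(a),0*a+61]
cc=np.array([505.4,23.9]);C=[(*(cc+p*36*x+q*52*y),24) for p,q in((1,1),(1,-1),(-1,-1),(-1,1))]
b=(195,165);I=cv2.resize(t[165:225,195:295],None,fx=8,fy=8,interpolation=cv2.INTER_CUBIC)
for q in(P,D,C): cv2.polylines(I,[((proj('top',q)-b+.5)*8-.5).astype(np.int32)],True,(0,0,255),1)
cv2.imwrite('pics/chk10.png',I)
E
```

```text
t 20.42 pos [524.0608 114.1125 139.7497] rot [ 3.1415 -0.0002  1.3681] w 22.0 F [ 0.417  -0.1453  0.4705] q [ 0.17 -0.14  1.87  0.    1.41  0.37]
LINEAR [-0.0001 -0.      0.0797] SPIN 0.07 rows>= 2.0
top cen [505.   24.8] len [ 71.7 107.2  71.1 107.2] ang mod 90 [-0.202 -0.208 -0.203 -0.202] cor [[480.7, 84.5], [551.0, 70.0], [528.9, -34.9], [459.3, -20.5]]
top cen [504.9  24.7] len [ 69.9 105.5  69.  105.4] ang mod 90 [-0.204 -0.206 -0.204 -0.197] cor [[481.2, 83.5], [549.7, 69.3], [528.1, -33.9], [460.6, -19.9]]
top cen [536.  186.2] len [100.4  66.7  90.1  65.7] ang mod 90 [-0.168 -0.221 -0.182 -0.064] cor [[491.2, 227.3], [590.2, 210.5], [575.6, 145.4], [487.0, 161.8]]
top cen [535.8 186.5] len [98.  65.5 90.  63.1] ang mod 90 [-0.166 -0.226 -0.193 -0.101] cor [[492.7, 226.3], [589.4, 210.0], [574.7, 146.2], [486.4, 163.5]]Traceback (most recent call last):
  File "<stdin>", line 4, in <module>
  File "quad.py", line 12, in quad
    L.append(cv2.fitLine(p.astype(np.float32),cv2.DIST_HUBER,0,.01,.01).ravel())
             ~~~~~~~~~~~^^^^^^^^^^^^^^^^^^^^^^^^^^^^^^^^^^^^^^^^^^^^^^^
cv2.error: OpenCV(4.12.0) /io/opencv/modules/imgproc/src/linefit.cpp:50: error: (-215:Assertion failed) count > 0 in function 'fitLine2D_wods'
```

```bash
cat > ov.py <<'E'
from quad import *
def ov(f,n,out,extra=(),c0=(505.4,23.9),th=-.204,win=None,k=8):
    t=rd(f);cc=np.array(c0);x=np.array([np.cos(th),np.sin(th)]);y=np.array([-x[1],x[0]]);c=cc+164*y
    a=np.linspace(0,6.28,40)
    S=[[(*(c+p*44*x+q*31.5*y),45) for p,q in((1,1),(1,-1),(-1,-1),(-1,1))],[(*(cc+p*36*x+q*52*y),24) for p,q in((1,1),(1,-1),(-1,-1),(-1,1))],np.c_[c[0]+32*np.cos(a),c[1]+32*np.sin(a),0*a+61]]
    tb=cc+92*y;st=tb-55*x
    if 'tube' in extra: S+=[np.c_[tb[0]+12.5*np.cos(a),tb[1]+12.5*np.sin(a),0*a+z] for z in(0,68)]
    if 'stop' in extra: S+=[np.c_[st[0]+12.5*np.cos(a),st[1]+12.5*np.sin(a),0*a+24]]
    x0,y0,x1,y1=win;I=cv2.resize(t[y0:y1,x0:x1],None,fx=k,fy=k,interpolation=cv2.INTER_CUBIC)
    for q in S: cv2.polylines(I,[((proj(n,q)-[x0,y0]+.5)*k-.5).astype(np.int32)],True,(0,0,255),1)
    cv2.imwrite(out,I)
E
python3 -c "
from ov import *
ov('pics/top_raw10.png','top','pics/chk10.png',win=(195,165,295,225))"
```

```text
(no output)
```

View pics/chk10.png

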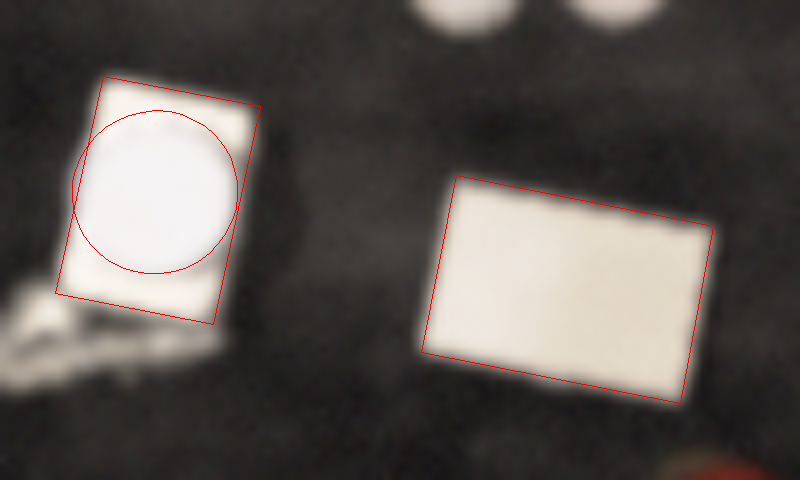

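Block, dish and case all match the plan. I'll lower the tube at (524,114).

Emit:
send_rows(linear=[[0,0,0.015],[0,0,0.04],[0,0,0.065],[0,0,0.08],[0,0,0.088]], spin=[0,0,0,0,0], hand=[0.1,0.1,0.1,0.1,0.1])

```text
clock: 20.83
ee_pos: [522.9, 111.6, 49.4]
ee_rot: [-3.139, 0.001, 1.366]
contact_force: [0.3, -0.6, 0.2]
grip_width: 22.2
```

Emit:
send_rows(linear=[[0,0,0],[0,0,0],[0,0,0],[0,0,0]], spin=[0,0,0,0], hand=[0.1,0.1,0.1,0.1])

```text
clock: 21.17
ee_pos: [524.5, 112.3, 52.7]
ee_rot: [3.14, -0.001, 1.367]
contact_force: [-0.5, -0.2, -0.4]
grip_width: 21.8
```

```bash
python3 go.py 524 114 36 1.367
python3 - <<'E'
from h import *
for n in ('scene','top'):
    im=cams.capture(n)[:,:,::-1]; cv2.imwrite(f'pics/{n}_raw11.png',im)
E
python3 -c "
from ov import *
ov('pics/scene_raw11.png','scene','pics/chk11.png',extra=('tube',),win=(210,150,290,230))"
```

```text
t 21.17 pos [524.5228 112.2657  52.7056] rot [ 3.1398 -0.0006  1.3665] w 21.8 F [-0.4563 -0.1798 -0.4073] q [ 0.16 -0.07  1.95 -0.    1.26  0.37]
LINEAR [ 0.0016 -0.0009  0.0167] SPIN -0.03 rows>= 1.0
```

View pics/chk11.png

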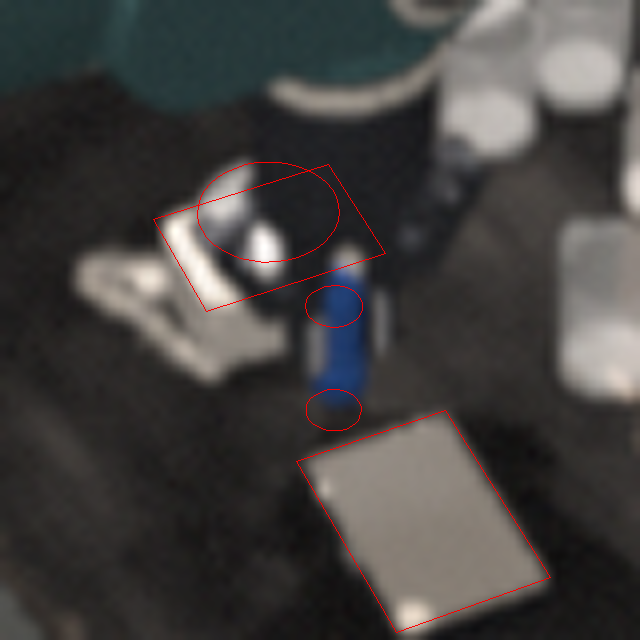

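Emit:
send_rows(linear=[[0.001,-0.0005,0.006],[0.0016,-0.0007,0.011],[0.0016,-0.0007,0.0145],[0.0016,-0.0007,0.016],[0.0016,-0.0007,0.0165]], spin=[0,0,0,0,0], hand=[0.1,0.1,0.1,0.1,0.1])

```text
clock: 21.68
ee_pos: [523.4, 114.1, 35.1]
ee_rot: [-3.141, 0.0, 1.367]
contact_force: [-7.1, -0.4, 14.6]
grip_width: 22.0
```

Emit:
send_rows(linear=[[0,0,0],[0,0,0],[0,0,0],[0,0,0]], spin=[0,0,0,0], hand=[0.1,0.1,0.1,0.1])

```text
clock: 22.02
ee_pos: [523.5, 114.1, 35.2]
ee_rot: [-3.141, -0.0, 1.367]
contact_force: [-5.0, -0.3, 8.5]
grip_width: 21.9
```

```bash
python3 go.py 524 114 35.2 1.367
```

```text
t 22.02 pos [523.4774 114.0967  35.1623] rot [-3.1412 -0.      1.3667] w 21.9 F [-5.0489 -0.2836  8.4857] q [ 0.17 -0.05  1.96  0.    1.23  0.37]
LINEAR [ 0.      0.0005 -0.    ] SPIN -0.02 rows>= 1.0
```

Seated. Ease up slightly and release.

Emit:
send_rows(linear=[[0,0,-0.0005],[0,0,-0.0005],[0,0,-0.0005],[0,0,-0.0005],[0,0,-0.0005]], spin=[0,0,0,0,0], hand=[0.1,0.3,0.4,0.55,0.6])

```text
clock: 22.43
ee_pos: [523.5, 114.0, 35.2]
ee_rot: [-3.141, 0.0, 1.367]
contact_force: [0.0, -0.7, -0.9]
grip_width: 51.1
```

Emit:
send_rows(linear=[[0,0,-0.005],[0,0,-0.025],[0,0,-0.055],[0,0,-0.09],[0,0,-0.125]], spin=[0,0,0,0,0], hand=[0.6,0.6,0.6,0.6,0.6])

```text
clock: 22.85
ee_pos: [523.1, 113.9, 161.8]
ee_rot: [-3.141, 0.0, 1.367]
contact_force: [0.2, -0.1, 0.3]
grip_width: 51.4
```

```bash
python3 go.py 417.6 -218.5 150 2.9376; python3 go.py 417.6 -218.5 150 -0.204
```

```text
t 22.85 pos [523.0721 113.9359 161.8468] rot [-3.1409  0.0002  1.3666] w 51.4 F [ 0.1801 -0.1098  0.3008] q [ 0.17 -0.16  1.85  0.    1.45  0.37]
LINEAR [-0.3469 -0.0359  0.012 ] SPIN 89.99 rows>= 13.0
t 22.85 pos [523.0721 113.9359 161.8468] rot [-3.1409  0.0002  1.3666] w 51.4 F [ 0.1801 -0.1098  0.3008] q [ 0.17 -0.16  1.85  0.    1.45  0.37]
LINEAR [-0.3469 -0.0359  0.012 ] SPIN 89.99 rows>= 13.0
```

Emit:
send_rows(linear=[[-0.026,-0.003,0.0],[-0.052,-0.005,0.0],[-0.08,-0.008,0.0],[-0.107,-0.011,0.0],[-0.134,-0.014,0.0]], spin=[7,14,21,28,35], hand=[0.5,0.5,0.5,0.5,0.5])

```text
clock: 23.27
ee_pos: [482.1, -15.4, 160.8]
ee_rot: [3.141, -0.0, 0.75]
contact_force: [0.4, -0.1, -0.5]
grip_width: 42.7
```

```bash
python3 go.py 417.6 -218.5 150 -0.204
```

```text
t 23.27 pos [482.0606 -15.3878 160.7911] rot [ 3.1412 -0.0004  0.7501] w 42.7 F [ 0.3899 -0.0505 -0.5176] q [-0.08 -0.28  1.95  0.    1.47  0.74]
LINEAR [-0.1856  0.1047  0.0108] SPIN 54.66 rows>= 8.0
```

Emit:
send_rows(linear=[[-0.025,0.014,0.0],[-0.05,0.028,0.0],[-0.075,0.042,0.0],[-0.1,0.056,0.0],[-0.125,0.07,0.0]], spin=[7,14,21,28,35], hand=[0.5,0.5,0.5,0.5,0.5])

```text
clock: 23.68
ee_pos: [439.0, -152.3, 160.9]
ee_rot: [3.141, -0.001, 0.139]
contact_force: [-0.1, -1.0, -0.2]
grip_width: 42.6
```

```bash
python3 go.py 417.6 -218.5 130 -0.204
```

```text
t 23.68 pos [ 439.0249 -152.2703  160.8544] rot [ 3.1412 -0.0006  0.1389] w 42.6 F [-0.0873 -0.9763 -0.2339] q [-0.39 -0.32  1.99  0.    1.48  1.04]
LINEAR [-0.0304  0.0626  0.0309] SPIN 19.65 rows>= 3.0
```

Emit:
send_rows(linear=[[-0.01,0.02,0.0],[-0.02,0.041,0.0],[-0.0304,0.0626,0.01],[-0.0304,0.0626,0.025],[-0.0304,0.0626,0.031]], spin=[6,13,19.6,19.6,19.6], hand=[0.5,0.5,0.5,0.5,0.5])

```text
clock: 24.1
ee_pos: [417.8, -218.1, 128.1]
ee_rot: [-3.141, 0.001, -0.199]
contact_force: [-0.1, 0.5, -0.4]
grip_width: 43.0
```

Emit:
send_rows(linear=[[0,0,0],[0,0,0],[0,0,0]], spin=[0,0,0], hand=[0.5,0.5,0.5])

```text
clock: 24.35
ee_pos: [419.1, -217.0, 130.2]
ee_rot: [3.141, -0.001, -0.196]
contact_force: [-0.6, 0.6, 0.7]
grip_width: 42.6
```

```bash
python3 go.py 417.6 -218.5 60 -0.204
python3 - <<'E'
from h import *
for n in ('scene','top'):
    im=cams.capture(n)[:,:,::-1]; cv2.imwrite(f'pics/{n}_raw12.png',im)
E
python3 -c "
from ov import *
ov('pics/scene_raw12.png','scene','pics/chk12s.png',extra=('tube','stop'),win=(210,150,290,230))
ov('pics/top_raw12.png','top','pics/chk12t.png',extra=('tube','stop'),win=(195,165,295,225))"
```

```text
t 24.35 pos [ 419.0913 -217.0225  130.1964] rot [ 3.1414 -0.0008 -0.1958] w 42.6 F [-0.6258  0.6072  0.6517] q [-0.53 -0.29  2.01  0.    1.42  1.23]
LINEAR [-0.0012  0.0017  0.0702] SPIN 0.47 rows>= 2.0
```

View pics/chk12s.png

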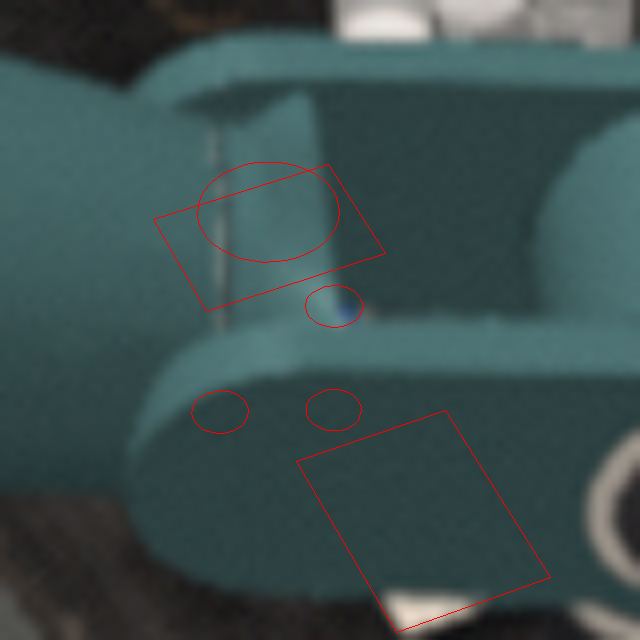

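View pics/chk12t.png

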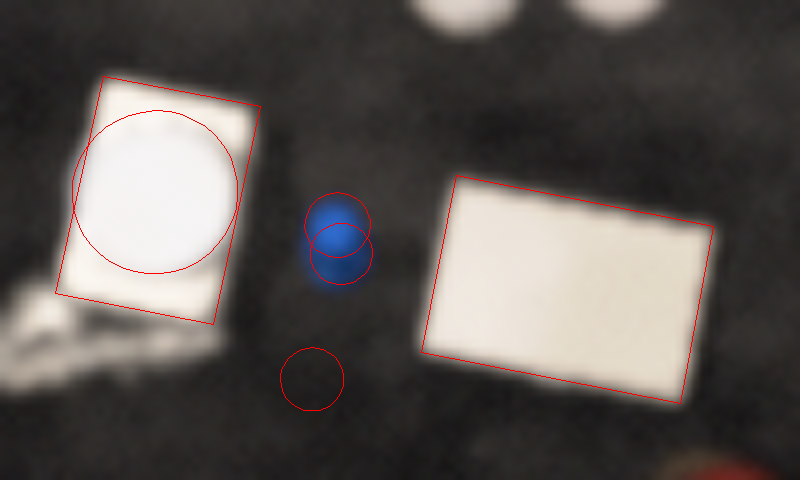

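View pics/scene_raw12.png

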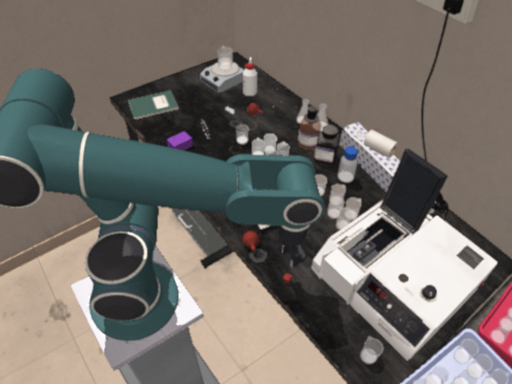

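Run:
```python
from quad import *
def cen(im,box,k=4):
    T=cv2.cvtColor(cv2.resize(im,None,fx=k,fy=k,interpolation=cv2.INTER_CUBIC),cv2.COLOR_BGR2HSV)
    m=((T[...,0]>100)&(T[...,0]<125)&(T[...,1]>130)&(T[...,2]>70)).astype(np.uint8)*255
    c=comp(T,m,[v*k for v in box]);M=cv2.moments(c);return ((M['m10']/M['m00']+.5)/k-.5,(M['m01']/M['m00']+.5)/k-.5),(cv2.boundingRect(c)+np.zeros(4))/k
for f,b in(('pics/top0.png',(370,215,395,238)),('pics/top_raw12.png',(225,180,250,210))):
    c,r=cen(rd(f),b);print(c,r,[plane('top',[c],z).round(1).tolist() for z in(25,30,34)])
```

```text
(381.91464968152866, 225.95350318471338) [375.5 221.5  14.   10. ] [[[421.1, -343.8, 25.0]], [[420.6, -342.1, 30.0]], [[420.3, -340.7, 34.0]]]
(236.5438524590164, 195.14533567525368) [233.   190.25   8.25  10.75] [[[523.7, 115.6, 25.0]], [[522.8, 115.5, 30.0]], [[522.1, 115.4, 34.0]]]
```

Emit:
send_rows(linear=[[-0.0012,0.0017,0.025],[-0.0012,0.0017,0.05],[-0.0012,0.0017,0.075],[-0.0012,0.0017,0.093],[-0.0012,0.0017,0.1]], spin=[0.5,0.5,0.5,0.5,0.5], hand=[0.5,0.5,0.5,0.5,0.5])

```text
clock: 24.87
ee_pos: [416.4, -218.0, 27.2]
ee_rot: [-3.141, 0.002, -0.205]
contact_force: [-0.6, 0.7, -0.4]
grip_width: 42.9
```

Emit:
send_rows(linear=[[0,0,0],[0,0,0],[0,0,0]], spin=[0,0,0], hand=[0.5,0.5,0.5])

```text
clock: 25.12
ee_pos: [417.9, -219.1, 30.9]
ee_rot: [3.141, -0.002, -0.206]
contact_force: [-0.1, -0.1, 0.7]
grip_width: 42.8
```

```bash
python3 go.py 417.6 -218.5 17.5 -0.204
python3 - <<'E'
from h import *
im=cams.capture('scene')[:,:,::-1]
cv2.imwrite('pics/s13.png',cv2.resize(im[230:310,250:330],None,fx=7,fy=7,interpolation=cv2.INTER_CUBIC))
E
```

```text
t 25.12 pos [ 417.8836 -219.1429   30.8684] rot [ 3.141  -0.0019 -0.2057] w 42.8 F [-0.0806 -0.0923  0.658 ] q [-0.54 -0.19  2.1   0.    1.23  1.24]
LINEAR [-0.0004 -0.0006  0.0134] SPIN -0.1 rows>= 1.0
```

View pics/s13.png

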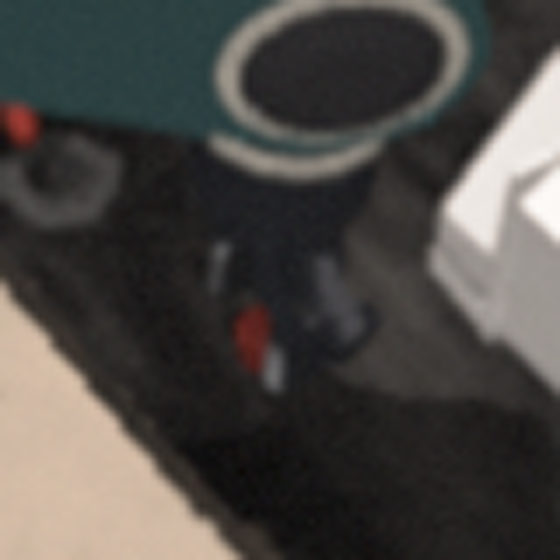

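The stopper (crop (252,335)) is between the pads. Go down and grip.

Emit:
send_rows(linear=[[-0.0004,-0.0006,0.007],[-0.0004,-0.0006,0.012],[-0.0004,-0.0006,0.0134],[-0.0004,-0.0006,0.0134],[-0.0004,-0.0006,0.0134]], spin=[0,0,0,0,0], hand=[0.5,0.5,0.5,0.4,0.3], force=25)

```text
clock: 25.58
ee_pos: [416.8, -218.1, 15.8]
ee_rot: [-3.141, 0.0, -0.206]
contact_force: [0.2, 0.3, 0.1]
grip_width: 26.0
```

Emit:
send_rows(linear=[[0,0,0],[0,0,0],[0,0,0],[0,0,0],[0,0,0]], spin=[0,0,0,0,0], hand=[0.2,0.15,0.1,0.1,0.1])

```text
clock: 26.0
ee_pos: [416.9, -218.2, 16.0]
ee_rot: [3.142, -0.0, -0.206]
contact_force: [-0.8, -0.8, 0.1]
grip_width: 22.5
```

```bash
python3 go.py 469.6 125.7 120 -0.204
```

```text
t 26.0 pos [ 416.9146 -218.2158   16.0488] rot [ 3.1415 -0.0002 -0.206 ] w 22.5 F [-0.8127 -0.8017  0.09  ] q [-0.54 -0.17  2.11 -0.    1.2   1.24]
LINEAR [-0.0187 -0.3474 -0.104 ] SPIN -0.11 rows>= 9.0
```

Emit:
send_rows(linear=[[0,0,-0.006],[0,0,-0.025],[0,-0.0,-0.05],[0,0,-0.08],[0,-0.01,-0.105]], spin=[0,0,0,0,0], hand=[0.1,0.1,0.1,0.1,0.1])

```text
clock: 26.42
ee_pos: [418.7, -209.1, 123.2]
ee_rot: [3.141, -0.001, -0.207]
contact_force: [1.4, -0.2, -0.5]
grip_width: 22.6
```

Emit:
send_rows(linear=[[-0.001,-0.03,0],[-0.003,-0.065,0],[-0.005,-0.1,0],[-0.008,-0.135,0],[-0.01,-0.17,0]], spin=[0,0,0,0,0], hand=[0.1,0.1,0.1,0.1,0.1])

```text
clock: 26.83
ee_pos: [443.7, -38.3, 121.6]
ee_rot: [-3.142, -0.001, -0.206]
contact_force: [0.4, -0.8, -0.2]
grip_width: 22.3
```

```bash
python3 go.py 468.9 125.9 110 -0.204
```

```text
t 26.83 pos [443.683  -38.3464 121.6056] rot [-3.1415 -0.0009 -0.2064] w 22.3 F [ 0.4241 -0.7813 -0.2474] q [-0.14 -0.35  2.07 -0.    1.42  1.63]
LINEAR [-0.009  -0.1659  0.0116] SPIN -0.14 rows>= 4.0
```

Emit:
send_rows(linear=[[-0.002,-0.035,0],[-0.004,-0.07,0],[-0.006,-0.11,0],[-0.008,-0.145,0],[-0.009,-0.1659,0]], spin=[0,0,0,0,0], hand=[0.1,0.1,0.1,0.1,0.1])

```text
clock: 27.25
ee_pos: [469.0, 127.4, 121.6]
ee_rot: [-3.141, -0.0, -0.204]
contact_force: [-0.1, -0.8, 0.2]
grip_width: 22.4
```

Emit:
send_rows(linear=[[0,0,0],[0,0,0.01],[0,0,0.02],[0,0,0.03],[0,0,0.03]], spin=[0,0,0,0,0], hand=[0.1,0.1,0.1,0.1,0.1])

```text
clock: 27.67
ee_pos: [467.8, 123.2, 88.1]
ee_rot: [3.14, 0.003, -0.207]
contact_force: [-0.9, 0.3, -1.6]
grip_width: 22.5
```

Emit:
send_rows(linear=[[0,0,0],[0,0,0],[0,0,0],[0,0,0]], spin=[0,0,0,0], hand=[0.1,0.1,0.1,0.1])

```text
clock: 28.0
ee_pos: [469.2, 124.2, 91.4]
ee_rot: [-3.141, -0.001, -0.206]
contact_force: [0.3, -0.3, -0.7]
grip_width: 22.4
```

```bash
python3 go.py 468.9 125.9 40 -0.204
```

```text
t 28.0 pos [469.2462 124.1647  91.4201] rot [-3.1413 -0.0007 -0.2063] w 22.4 F [ 0.2917 -0.2686 -0.68  ] q [ 0.21 -0.22  2.02 -0.    1.34  1.98]
LINEAR [-0.0007 -0.0016  0.0514] SPIN -0.13 rows>= 2.0
```

Emit:
send_rows(linear=[[0,-0.0016,0.01],[-0.0005,-0.0016,0.025],[-0.0005,-0.0016,0.04],[-0.0005,-0.0016,0.05],[-0.0005,-0.0016,0.054]], spin=[0,0,0,0,0], hand=[0.1,0.1,0.1,0.1,0.1])

```text
clock: 28.42
ee_pos: [468.0, 125.9, 35.0]
ee_rot: [3.141, 0.002, -0.206]
contact_force: [0.3, -0.1, -0.7]
grip_width: 22.7
```

Emit:
send_rows(linear=[[0,0,0.003],[0,0,0.005],[0,0,0.005],[0,0,0.005]], spin=[0,0,0,0], hand=[0.1,0.1,0.1,0.1])

```text
clock: 28.75
ee_pos: [469.1, 126.1, 32.4]
ee_rot: [-3.141, -0.001, -0.206]
contact_force: [0.5, 0.3, -1.0]
grip_width: 22.3
```

```bash
python3 go.py 468.9 125.9 16.5 -0.204
python3 - <<'E'
from h import *
for n in ('scene','top'):
    im=cams.capture(n)[:,:,::-1]; cv2.imwrite(f'pics/{n}_raw14.png',im)
E
python3 -c "
from ov import *
ov('pics/scene_raw14.png','scene','pics/chk14s.png',extra=('tube','stop'),win=(210,150,290,230))"
```

```text
t 28.75 pos [469.1185 126.0773  32.4439] rot [-3.1413 -0.0007 -0.2059] w 22.3 F [ 0.4894  0.2986 -0.9617] q [ 0.21 -0.16  2.07  0.    1.23  1.99]
LINEAR [-0.0002  0.0002  0.0159] SPIN -0.11 rows>= 1.0
```

View pics/chk14s.png

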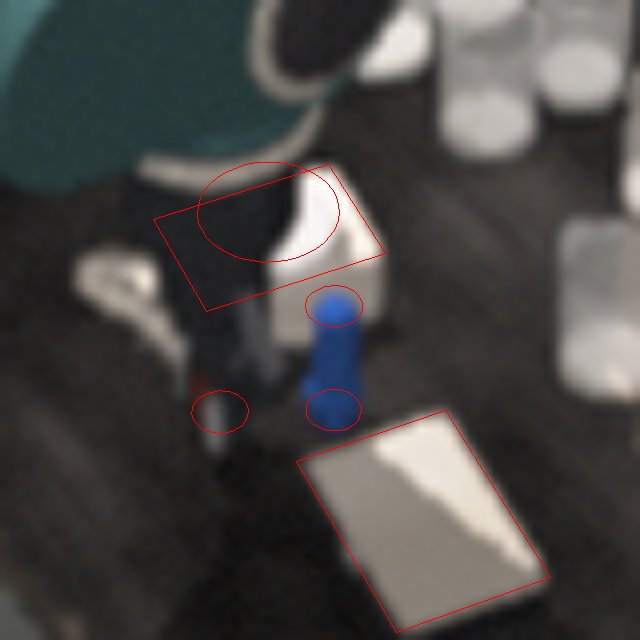

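Emit:
send_rows(linear=[[0,0,0.005],[0,0,0.01],[0,0,0.0135],[0,0,0.015],[0,0,0.0158]], spin=[0,0,0,0,0], hand=[0.1,0.1,0.1,0.1,0.1])

```text
clock: 29.27
ee_pos: [468.8, 125.9, 15.9]
ee_rot: [3.141, 0.0, -0.206]
contact_force: [-2.2, -1.4, 7.1]
grip_width: 22.5
```

Emit:
send_rows(linear=[[0,0,0],[0,0,0],[0,0,0],[0,0,0]], spin=[0,0,0,0], hand=[0.1,0.1,0.1,0.1])

```text
clock: 29.6
ee_pos: [468.8, 126.0, 16.1]
ee_rot: [-3.142, -0.0, -0.206]
contact_force: [0.0, 0.8, 0.1]
grip_width: 22.3
```

```bash
python3 go.py 468.9 125.9 16.2 -0.204
```

```text
t 29.6 pos [468.8272 125.9831  16.1363] rot [-3.1416 -0.     -0.2059] w 22.3 F [0.0433 0.758  0.1351] q [ 0.21 -0.14  2.08 -0.    1.2   1.99]
LINEAR [ 0.0001  0.0001 -0.0001] SPIN -0.11 rows>= 1.0
```

Seated. Release, rise, and withdraw.

Emit:
send_rows(linear=[[0,0,0],[0,0,0],[0,0,0],[0,0,0],[0,0,0]], spin=[0,0,0,0,0], hand=[0.3,0.35,0.42,0.42,0.42])

```text
clock: 30.02
ee_pos: [468.8, 126.0, 16.1]
ee_rot: [-3.142, -0.0, -0.206]
contact_force: [0.0, 0.1, 0.1]
grip_width: 35.8
```

Emit:
send_rows(linear=[[0,0,-0.008],[0,0,-0.03],[0,0,-0.06],[0,0,-0.1],[0,0,-0.14]], spin=[0,0,0,0,0], hand=[0.42,0.42,0.42,0.42,0.42])

```text
clock: 30.43
ee_pos: [468.2, 125.8, 157.9]
ee_rot: [3.141, 0.001, -0.206]
contact_force: [0.0, 0.2, 0.8]
grip_width: 35.9
```

```bash
python3 go.py 300 430 200
```

```text
t 30.43 pos [468.1624 125.8317 157.947 ] rot [ 3.1412  0.0009 -0.2059] w 35.9 F [0.0289 0.2009 0.8214] q [ 0.21 -0.27  1.95 -0.    1.47  1.99]
LINEAR [-0.2268 -0.2633 -0.042 ] SPIN 0 rows>= 9.0
```

Emit:
send_rows(linear=[[-0.022,-0.027,-0.01],[-0.046,-0.054,-0.02],[-0.07,-0.081,-0.03],[-0.095,-0.108,-0.04],[-0.12,-0.137,-0.042]], spin=[-6,-12,-18,-24,-30], hand=[0.42,0.42,0.42,0.42,0.42])

```text
clock: 30.85
ee_pos: [378.5, 285.9, 200.8]
ee_rot: [-3.141, -0.003, 0.322]
contact_force: [0.8, 0.1, 0.7]
grip_width: 36.1
```

```bash
python3 go.py 300 450 200
```

```text
t 30.85 pos [378.541  285.8642 200.8181] rot [-3.1409 -0.0029  0.3223] w 36.1 F [0.8082 0.1497 0.7081] q [ 0.59 -0.32  1.92 -0.    1.54  1.84]
LINEAR [-0.0225 -0.1806  0.0009] SPIN 0 rows>= 5.0
```

Emit:
send_rows(linear=[[-0.005,-0.036,0],[-0.01,-0.072,0],[-0.014,-0.108,0],[-0.018,-0.144,0],[-0.0225,-0.18,0]], spin=[-4,-8,-12,-16,-20], hand=[0.42,0.42,0.42,0.42,0.42])

```text
clock: 31.27
ee_pos: [300.6, 450.1, 199.0]
ee_rot: [-3.141, -0.001, 0.67]
contact_force: [1.4, -0.3, 0.1]
grip_width: 35.8
```

```bash
python3 - <<'E'
from h import *
for n in ('scene','top'):
    im=cams.capture(n)[:,:,::-1]; cv2.imwrite(f'pics/{n}_raw15.png',im)
E
python3 -c "
from ov import *
ov('pics/scene_raw15.png','scene','pics/chk15s.png',extra=('tube','stop'),win=(210,150,290,230),k=7)
ov('pics/top_raw15.png','top','pics/chk15t.png',extra=('tube','stop'),win=(195,165,295,225))
def cen(im,box,col,k=4):
    T=cv2.cvtColor(cv2.resize(im,None,fx=k,fy=k,interpolation=cv2.INTER_CUBIC),cv2.COLOR_BGR2HSV);h=T
    m=((h[...,0]>100)&(h[...,0]<125)&(h[...,1]>130)&(h[...,2]>70)) if col=='b' else ((h[...,0]<12)|(h[...,0]>170))&(h[...,1]>120)&(h[...,2]>70)
    c=comp(T,m.astype(np.uint8)*255,[v*k for v in box]);M=cv2.moments(c);return ((M['m10']/M['m00']+.5)/k-.5,(M['m01']/M['m00']+.5)/k-.5)
t=rd('pics/top_raw15.png');s=rd('pics/scene_raw15.png')
a=cen(t,(225,180,250,208),'b');b=cen(t,(222,202,246,222),'r');c=cen(s,(240,182,262,208),'b');d=cen(s,(228,192,246,212),'r')
print(tri(c,a),tri(d,b),plane('top',[a],30),plane('top',[b],20),plane('scene',[d],18))
"
```

```text
(array([524.06504155, 115.20812433,  26.88936434]), np.float64(1.7248301287049732)) (array([471.53237237, 126.30734174,  17.70273473]), np.float64(0.8413896223272884)) [[522.75820781 115.52797153  30.        ]] [[470.86104403 126.42525714  20.        ]] [[471.7817532  125.92875615  18.        ]]
```

View pics/chk15s.png

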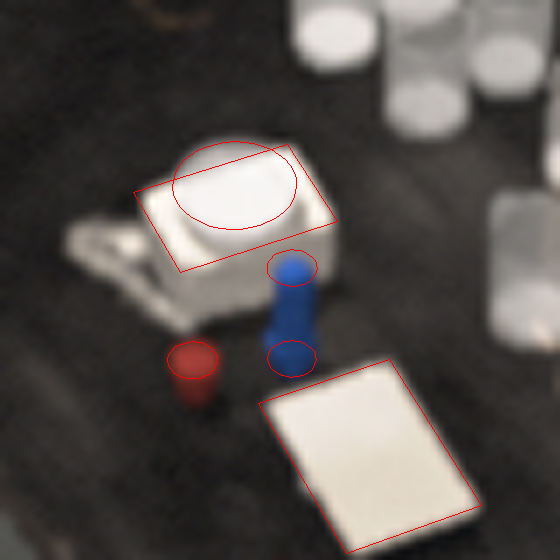

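View pics/chk15t.png

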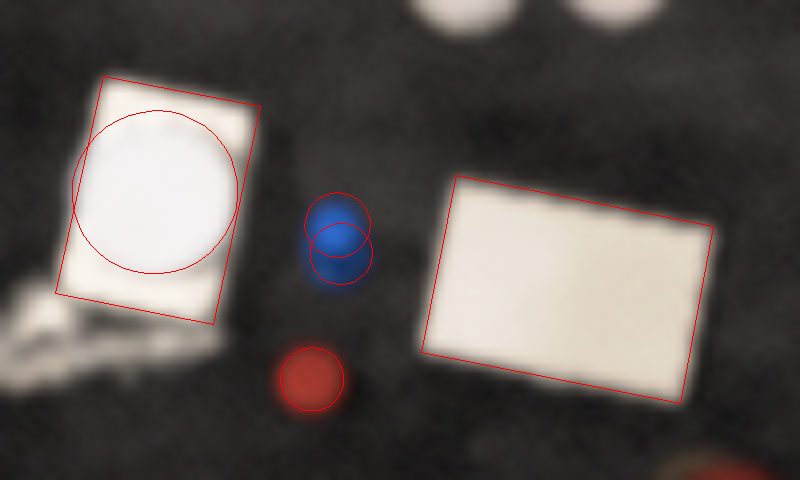

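View pics/scene_raw15.png

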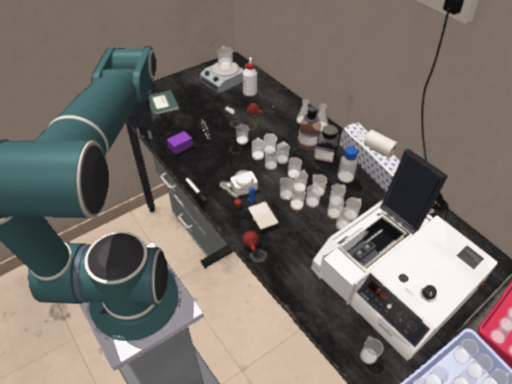

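Run:
```python
from quad import *
for n,box,f in(('top',(200,172,232,206),'pics/top_raw15.png'),('scene',(228,165,262,190),'pics/scene_raw15.png')):
    k=6;I=cv2.resize(rd(f),None,fx=k,fy=k,interpolation=cv2.INTER_CUBIC).astype(int)
    m=((I[...,2]-I[...,0])<4)&(I.sum(2)>420)
    c=comp(I,m.astype(np.uint8)*255,[v*k for v in box]);(u,v),r=cv2.minEnclosingCircle(c);e=cv2.fitEllipse(c)
    for ce in((u,v),e[0]):
        p=(np.array(ce)+.5)/k-.5;print(n,p,r/k,e[1],[plane(n,[p],z)[0].round(1) for z in(53,61)])
```

```text
top [213.35829671 189.38549805] 9.258247375488281 (79.44683074951172, 105.14755249023438) [array([537.6, 186.9,  53. ]), array([536.1, 186.3,  61. ])]
top [214.33762614 189.50608317] 9.258247375488281 (79.44683074951172, 105.14755249023438) [array([537.2, 183.8,  53. ]), array([535.7, 183.2,  61. ])]
scene [245.16459147 174.91489665] 2.7724183400472007 (19.349262237548828, 32.2360725402832) [array([552.4, 191.3,  53. ]), array([547.8, 184.7,  61. ])]
scene [245.54589844 175.09193929] 2.7724183400472007 (19.349262237548828, 32.2360725402832) [array([553. , 189.8,  53. ]), array([548.4, 183.2,  61. ])]
```

```bash
python3 -c "
from bench import ctrl
print(ctrl.read_state()['clock'],ctrl.read_state()['contact_force']); print(ctrl.job_done())"
```

```text
31.3667 [ 0.80277693  0.21441513 -0.32725865]
the job is handed in; nothing more can be done
None
```

The sample station is set out as asked, and the job was handed in at 31.4 s with the arm clear of everything. I placed the foam block first, then the dish on it, then the tube, then the stopper.

**Last checks, from both cameras:**
- **Block and dish:** the planned outline of the block lies on it in both views. The top view puts the dish's centre 2–3 mm from the middle of the block. The scene view could not measure the dish separately, because its colour mask failed.
- **Tube:** in the top view it sits within about 1 mm of its place relative to the case (92.5 mm along, 0.9 mm to the front). It is upright.
- **Stopper:** it stands straight in front of the tube. The arm's own positions give about 55 mm between centres, while the cameras give about 53–54 mm. The two disagree by 1–2 mm, and I left it as it was.
- **Bystanders:** the arm kept clear of the pen, the pipette filler and the beaker. They look unmoved in the last picture, but I did not measure them again.

**Clamp-like thing:** it overlapped the block's front edge in the pictures, so I tried to move it first. The fingers closed to nothing on it, and sweeping the shut gripper through it met no force and did not shift it. I took it as having no solid body and set the block where planned.

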